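Lock the spindle nuts and make the flywheel rig ready for a spin run

TASK

Make the rig safe to spin: stand every loose brass trim weight upright in the blue weight tray, and lock the spindle by sliding the open-ended spanner onto the square lower nut, handle resting beside the brass reaction pin so that this nut keeps its setting, and tightening the hexagonal jam nut above it clockwise, right to its stop, while the spanner is on. Then take the spanner off and lay it flat on the black rubber mat again. Last, with all of that in order, twist the tachometer's spring-return reset knob clockwise to its stop, let it spring back, and leave the flywheel, sleeve and mounting feet where they are.

Things in the scene. Friction and masses are not known exactly. Their poses are not given: they have to be found in the camera images.
- rig: Grey cast iron geared fixture, fixed. Origin on the spindle axis at bench level, z up. Bed x -58 to 58, y -85 to 200 mm, top 60 mm up. On it a steel spindle plate (radius 64 mm) and a rest strip for the spanner handle (x -18 to 18, y 85 to 200), tops at 62 mm. Square lower nut, hexagonal jam nut above it; stud end at 122 mm. Fixed hand crank on the +x side, below bed top.
- reaction_pin (a point): Tip of the upright brass reaction pin, 12 mm diameter, at rig x = 18.5, y = 105 mm, tip 84 mm above the bench. A spanner on the lower nut with its handle along the rig's +y lies on the rest strip on the -x side of this pin (2.5 mm from its shank); tightening swings the handle against the pin, which holds it.
- lower_nut_mid (a point): Centre of the square brass lower nut, 36 x 36 mm across flats, 20 mm high (62 to 82 mm above the bench), on the rig's spindle axis; its x and y axes are square to its flats and point along the rig's x and y when joint lower_nut is 0.
- lower_nut (a joint): Angle of the lower nut, rad, clockwise from above positive, 0 at the start. It turns easily (0.1 N m): unless held by the spanner it goes round with the jam nut. Its setting counts as lost beyond 0.35 rad (20 degrees) either way. The spanner jaw has about 0.15 rad of play on it.
- jam_nut_mid (a point): Centre of the dark steel hexagonal jam nut, 36 mm across flats, 26 mm high (83 to 109 mm above the bench), directly above the lower nut. Flats face its own +x and every 60 degrees from there; z is up. A red mark on its top points to its -x.
- jam_nut (a joint): Angle of the jam nut relative to the lower nut, rad, grows as it is tightened clockwise from above; starts at 0 to 0.4, fully tight against its stop at 2.0 (tight from 1.9). It drags at 0.3 N m and stays where it is left; its height does not change.
- spanner: Open-ended spanner, 0.3 kg, loose. Origin: jaw middle, underside; jaw opens to +x, red handle to -x. Jaw 40 mm between prongs (x -32 to 12, flared lead-ins to 22 mm), throat x = -20, 70 mm wide over all, 12 mm thick. Shank 20 wide, 12 thick, to x = -120; grip 26 wide, 28 high, x -120 to -200. Slides level onto the nut from the handle side; fully on, its origin is on the spindle axis.
- spanner_grip (a point): Middle of the place to grip the spanner, on the red handle near its balance point: 140 mm behind the jaw middle, 14 mm above the underside.
- spanner_mid (a point): Point on the spanner's shank 90 mm behind the jaw middle, 6 mm above the underside; this point is to be over the mat at the end.
- tool_mat: Black rubber mat, fixed, 270 mm (its x) by 120 mm (its y), 4 mm thick; origin at the centre of its underside.
- weight_tray: Blue open tray, fixed, 130 x 130 mm outside, walls 5 mm thick and 20 mm high, floor 5 mm thick; origin at the centre of its underside. Room for four trim weights in two rows of two.
- tachometer: White chipped enamel tachometer housing, fixed, 120 x 120 x 70 mm high, dial on its -x face; origin at the centre of its underside. The reset knob is in the middle of its top, on a steel disc 4 mm high.
- reset_knob_grip (a point): On the axis of the black reset knob on the tachometer, 96 mm above the bench, at the height to grip. The knob is a bar 46 mm long (its x, turning with it), 14 mm thick (its y), from 80 to 108 mm above the bench, on a disc of radius 21 mm.
- reset_knob (a joint): Angle of the reset knob, rad, clockwise from above positive; 0 at rest, stop at 1.1 (counts as at the stop from 1.0). A spring of 0.12 N m/rad returns it when let go.
- flywheel: Heavy steel mock flywheel lying flat, 140 mm diameter, 45 mm high, loose; origin under its centre. Leave alone.
- shaft_sleeve: Brass rotor shaft sleeve standing upright, 48 mm diameter, 65 mm high, loose; origin under its centre. Leave alone.
- foot_a: Grey cast iron mounting foot, 80 x 60 x 50 mm, loose; origin under its centre. Leave alone.
- foot_b: The other grey cast iron mounting foot, same size. Leave alone.
- trim1: Brass trim weight, 0.12 kg, loose: square foot 32 x 32 mm, 12 mm high, with a round grip 18 mm in diameter above it up to 40 mm. Origin at the centre of its underside, z up. Two to four of trim1 to trim4 are present; the rest are None throughout.
- trim2: Brass trim weight, 0.12 kg, loose: square foot 32 x 32 mm, 12 mm high, with a round grip 18 mm in diameter above it up to 40 mm. Origin at the centre of its underside, z up. Two to four of trim1 to trim4 are present; the rest are None throughout.
- trim3: Brass trim weight, 0.12 kg, loose: square foot 32 x 32 mm, 12 mm high, with a round grip 18 mm in diameter above it up to 40 mm. Origin at the centre of its underside, z up. Two to four of trim1 to trim4 are present; the rest are None throughout.
- trim4: Brass trim weight, 0.12 kg, loose: square foot 32 x 32 mm, 12 mm high, with a round grip 18 mm in diameter above it up to 40 mm. Origin at the centre of its underside, z up. Two to four of trim1 to trim4 are present; the rest are None throughout.
Things that resemble listed ones, but are neither listed nor needed, are in the scene too. What is shaped like the trim2 but red or turquoise is not meant.

How it is judged:
On the way, in this order (a step that is already met when the one before it is completed fails the run):
1. the jam nut is tight (at least 1.9 rad) while the spanner is on the lower nut (jaw middle within 12 mm of the spindle axis) and the lower nut has kept its setting (value of joint jam_nut above 1.9 rad and value of joint lower_nut between -0.35 and 0.35 rad and horizontal distance between spanner and lower_nut_mid below 0.012 m and z of spanner in the frame of rig between 0.055 and 0.075 m), for 0.2 s.
2. with every trim weight upright in the tray, the spanner on its mat and the jam nut tight, the reset knob is at its stop (at least 1.0 rad) (value of joint reset_knob above 1 rad and value of joint jam_nut above 1.9 rad and value of joint lower_nut between -0.35 and 0.35 rad and x of spanner_mid in the frame of tool_mat between -0.12 and 0.12 m and y of spanner_mid in the frame of tool_mat between -0.06 and 0.06 m and z of spanner_mid in the frame of tool_mat between 0 and 0.018 m and angle between spanner's own z axis and vertical below 0.12 rad and x of trim1 in the frame of weight_tray between -0.05 and 0.05 m and y of trim1 in the frame of weight_tray between -0.05 and 0.05 m and z of trim1 in the frame of weight_tray between -0.002 and 0.012 m and angle between each of trim1, trim2, trim3, trim4's own z axis and vertical below 0.2 rad and x of trim2 in the frame of weight_tray between -0.05 and 0.05 m and y of trim2 in the frame of weight_tray between -0.05 and 0.05 m and z of trim2 in the frame of weight_tray between -0.002 and 0.012 m and x of trim3 in the frame of weight_tray between -0.05 and 0.05 m and y of trim3 in the frame of weight_tray between -0.05 and 0.05 m and z of trim3 in the frame of weight_tray between -0.002 and 0.012 m and x of trim4 in the frame of weight_tray between -0.05 and 0.05 m and y of trim4 in the frame of weight_tray between -0.05 and 0.05 m and z of trim4 in the frame of weight_tray between -0.002 and 0.012 m), for 0.2 s.
At the end, for the whole second after the job is handed in: Jam nut at 1.9 rad or more, lower nut within 0.35 rad of its start, spanner lying still and flat with its shank point over the mat, every trim weight present upright (within 0.2 rad) on the tray floor, and the reset knob sprung back to under 0.12 rad (value of joint jam_nut above 1.9 rad and value of joint lower_nut between -0.35 and 0.35 rad and x of spanner_mid in the frame of tool_mat between -0.12 and 0.12 m and y of spanner_mid in the frame of tool_mat between -0.06 and 0.06 m and z of spanner_mid in the frame of tool_mat between 0 and 0.018 m and angle between spanner's own z axis and vertical below 0.12 rad and x of trim1 in the frame of weight_tray between -0.05 and 0.05 m and y of trim1 in the frame of weight_tray between -0.05 and 0.05 m and z of trim1 in the frame of weight_tray between -0.002 and 0.012 m and angle between each of trim1, trim2, trim3, trim4's own z axis and vertical below 0.2 rad and x of trim2 in the frame of weight_tray between -0.05 and 0.05 m and y of trim2 in the frame of weight_tray between -0.05 and 0.05 m and z of trim2 in the frame of weight_tray between -0.002 and 0.012 m and x of trim3 in the frame of weight_tray between -0.05 and 0.05 m and y of trim3 in the frame of weight_tray between -0.05 and 0.05 m and z of trim3 in the frame of weight_tray between -0.002 and 0.012 m and x of trim4 in the frame of weight_tray between -0.05 and 0.05 m and y of trim4 in the frame of weight_tray between -0.05 and 0.05 m and z of trim4 in the frame of weight_tray between -0.002 and 0.012 m and value of joint reset_knob below 0.12 rad and linear speed of spanner below 0.02 m/s); the robot touches nothing.
It fails at once if the lower nut is turned more than 0.35 rad from its setting (value of joint lower_nut above 0.35 rad or value of joint lower_nut below -0.35 rad).
It fails at once if the flywheel is moved more than 30 mm (distance of flywheel from where it was at the start of the episode above 0.03 m).
It fails at once if the shaft_sleeve is moved more than 30 mm (distance of shaft_sleeve from where it was at the start of the episode above 0.03 m).
It fails at once if the foot_a is moved more than 30 mm (distance of foot_a from where it was at the start of the episode above 0.03 m).
It fails at once if the foot_b is moved more than 30 mm (distance of foot_b from where it was at the start of the episode above 0.03 m).
Of trim1, trim2, trim3, trim4 only 2 to 4 are there at a start; the rules pass over those that are not, and their reading is None.
At some moment in a run one of trim1, trim2, trim3, trim4 may be knocked a few centimetres aside while the robot is not near it.
Once in a run the grip may slacken for a moment while it holds something.
It also fails if it takes over 210 s, if anything falls off the work surface, if the arm or the gripper's body presses on something with over 40 N, if the wrist force passes 120 N, or if a joint passes its speed limit or range.

ROBOT

A 6-joint arm with a two-finger parallel gripper is mounted at the origin on the work surface. World frame = base frame: x ahead of the robot, y to its left, z up, the work surface at z = 0. Lengths are in m, angles in rad, forces in N, time in s.
With the tool pointing down it reaches from about 0.375 to 0.9 m from the base axis. Payload 3.1 kg.
Tool frame: the origin (TCP) lies at the very end of the fingers, on their centre line; the grasp point (between the pads) lies 19 mm behind it (grip_depth is the distance from the TCP to the grasp point, in m); z points along the fingers, y is the line along which they close (so a half turn about z gives the same grasp; the last joint's range is limited). The gripper opens to 85 mm and grips with 20 to 120 N. Pads are 22 mm wide; open, the fingers measure 114 mm over their backs; the gripper's body (76 mm by 85 mm) begins 54 mm behind the grasp point. The pads swing forward as they close: fully open they stand 13 mm farther back than shut.
Start: joints at [0.933, 0.527, 1.433, -0, 1.181, -0.178], TCP at [0.277, 0.56, 0.231] pointing down, gripper open.
Joint ranges: [-3.08, 3.08], [-0.75, 2.2], [0.22, 2.44], [-1.43, 4.57], [0, 2.65], [-2.85, 2.85]. Speed limits (rad/s): [2.79, 2.79, 3.14, 3.14, 3.14, 3.14].

INTERFACE

Orientations are given as a unit quaternion [x, y, z, w].
In Python, from station import * gives the robot as it stands.
- The arm moves only by the tool apply_moves, never from a script. Its argument "plan" is a list of rows, each a list of 7 numbers: the shift along the tool's x, y, z in m, then the turn, a rotation vector about the tool's x, y, z in rad, then the gripper command: -1 is fully open, 1 is shut, values between are in proportion. In form: [[dx, dy, dz, wx, wy, wz, jaw], ...]. A call has 1 to 8 rows; each row shifts and turns the commanded pose from where the row before left it, along the tool's axes as they then stand; what a row does not reach is not made up. A row lasts 1/8 s, in which the tool goes at most 62.5 mm and 10.7 degrees, less where a joint would pass 70% of its speed; a pose out of reach is approached as far as the arm can. A call is refused whole if a number of a shift passes 0.0625 or a number of a turn 0.188, either way. A call with a gripper value outside its range is refused whole. The fingers move at their own pace and stop on an object; "force" is the grip in N (left out, the last holds). Time passes only in rows, so rows that do not move let the fingers close. It gives the time, the measured TCP pose, the force, the opening and the grip force at its end, in the units of the state.
- sense(): the state, without advancing time (a new reading comes with each control period).
- snapshot(name): name is "scene" or "side" or "wrist"; returns the picture (384x512x3 uint8, red, green, blue); there is no depth.
- calibration(name): a dict with "camera_matrix" (3x3 intrinsics, pixels), "R" (3x3) and "t" (3): a world point X has camera coordinates R X + t; the wrist camera has in their place "mount" (4x4, takes a point from camera to tool coordinates, whose origin is the TCP and whose axes are the flange's). Camera axes: x right, y down, z forward; pixel columns grow to the right and rows downward; lengths in m; the calibration is good to about 2 mm. A picture is of the moment at which its call begins: read the wrist's pose just before it. calibration takes no time and is no camera call.
- sign_off(): hands the job in; it is judged then, once.
The state is a dict: "t": time; "q": joint angles; "qd": joint speeds; "tau": joint torques, N m; "tcp_pos": TCP position; "tool_rot": TCP orientation; "force": force on the tool from outside, world axes, zero at the start; "ft_torque": the same for the moment, N m; "finger_gap": opening from 0.0 (shut) to 1.0 (fully open); "gripper_force": force on a finger pad.
Only numpy, scipy, OpenCV 4.12 (cv2) and the standard library are available. Lean on these libraries where they do the work, as an engineer would, in place of code of your own. Each camera call takes 0.05 s, during which the arm holds its last target. There are 200 camera calls.

## Working session

There is one attempt and no reset: what is moved stays moved. The work goes in short steps, Python scripts to look and compute and a tool call to move; the robot and the scene stay as the last step left them, time stands still between calls to the robot, and variables do not carry over. Pictures are saved under pics/ and viewed, at most 14 in all, crops included, and the job is handed in when it is done.

Besides the shell and the picture viewer there is one more tool, called after "Call:" as name([rows], argument=value, ...), one row to a line, values as JSON. apply_moves: Moves the arm, as the interface text tells. Its arguments: {"type":"object","properties":{"plan":{"type":"array"},"force":{"type":"number"}},"required":["plan"]}

```bash
mkdir -p pics
python3 - <<'E'
from station import *
import cv2,numpy as np
print(sense())
for n in("scene","side","wrist"):
    cv2.imwrite(f"pics/{n}0.png",cv2.resize(snapshot(n)[:,:,::-1],(800,600),interpolation=cv2.INTER_CUBIC))
    print(n,calibration(n))
E
```

```text
{'t': 0.0, 'q': array([ 9.33454054e-01,  5.28458952e-01,  1.43392394e+00, -1.82993404e-05,
        1.18142419e+00, -1.78511291e-01]), 'qd': array([-0.00089216, -0.0005205 , -0.00076688, -0.00096481,  0.00013588,
        0.00041998]), 'tau': array([-4.99940088e-04, -4.42362785e+01, -1.78018302e+01, -2.43993163e-04,
        8.54230835e-03,  2.83879416e-05]), 'tcp_pos': array([0.2763524 , 0.55976375, 0.23033119]), 'tool_rot': array([ 2.27404837e-01,  9.73799679e-01, -1.01971927e-03, -4.31473345e-04]), 'force': array([-0.6354347 , -0.16717299,  0.18272563]), 'ft_torque': array([-0.02791648, -0.04917818,  0.05412118]), 'gripper_force': 0.0, 'finger_gap': 1.001136727096341}
scene {'camera_matrix': array([[474.51198862,   0.        , 256.76165351],
       [  0.        , 474.51198862, 189.90597926],
       [  0.        ,   0.        ,   1.        ]]), 'R': array([[ 0.50913336,  0.86068313, -0.00278918],
       [ 0.61266857, -0.36469367, -0.70116742],
       [-0.60450017,  0.35527888, -0.71299121]]), 't': array([-0.25333532, -0.32804492,  2.06182875])}
side {'camera_matrix': array([[476.71656
[... 171 characters left out ...]
6573,  0.00842245],
       [-0.24387339, -0.59435481, -0.76633421],
       [ 0.30300704,  0.70393593, -0.64238691]]), 't': array([-0.55807271,  0.18962595,  1.3173009 ])}
wrist {'camera_matrix': array([[305.33026309,   0.        , 257.12442004],
       [  0.        , 305.33026309, 187.45313671],
       [  0.        ,   0.        ,   1.        ]]), 'mount': array([[ 7.01086367e-04, -9.55951343e-01, -2.93524340e-01,
         7.61807936e-02],
       [ 9.99999565e-01,  8.50901092e-04, -3.82707547e-04,
         7.43526018e-04],
       [ 6.15609975e-04, -2.93523943e-01,  9.55951524e-01,
        -1.42508353e-01],
       [ 0.00000000e+00,  0.00000000e+00,  0.00000000e+00,
         1.00000000e+00]])}
```

View pics/scene0.png

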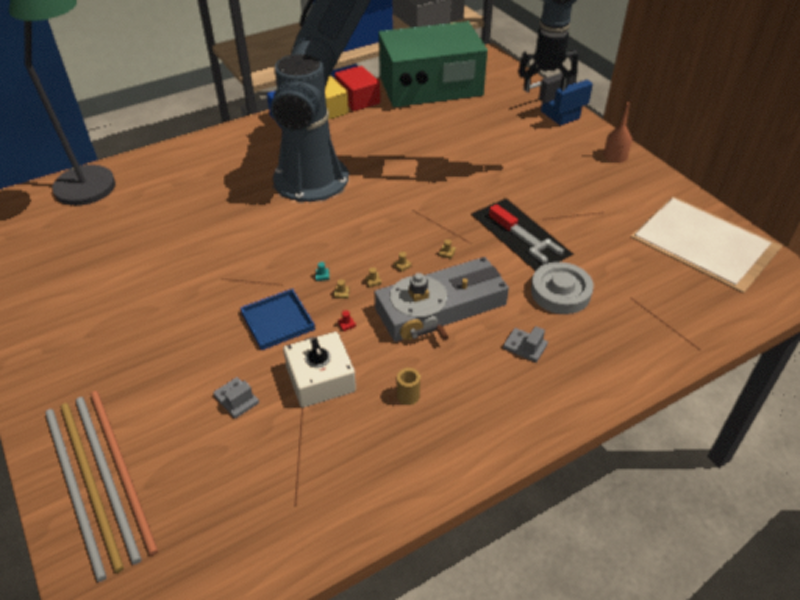

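View pics/side0.png

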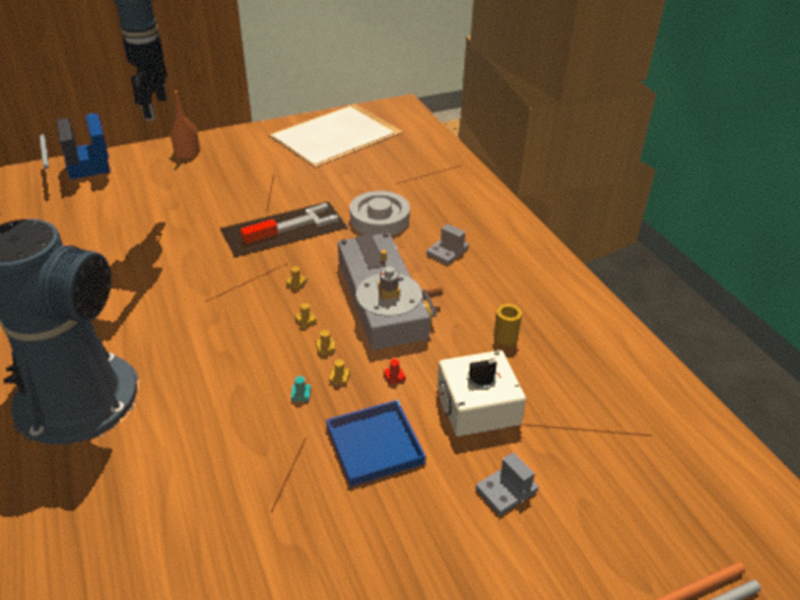

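The scene view shows four brass trims near (448,243), (403,255), (374,271) and (342,283), plus a turquoise one at (322,270) and a red one at (347,318) that don't count. The stud is at (419,277), the pin at (464,281), the spanner and mat at about (520,233), the tray at (277,319) and the tachometer knob at (317,345). The side view shows the same objects, so I'll triangulate.

```bash
cat > h.py <<'E'
from station import *
import cv2,numpy as np
from scipy.spatial.transform import Rotation as Rn
def ray(n,p,pose=None):
    c=calibration(n); d=np.linalg.inv(c['camera_matrix'])@[p[0],p[1],1]
    if n=='wrist':
        s=pose; R=Rn.from_quat(s['tool_rot']).as_matrix(); M=c['mount']
        return s['tcp_pos']+R@M[:3,3], R@M[:3,:3]@d
    return -c['R'].T@c['t'], c['R'].T@d
def onz(n,p,z,pose=None):
    o,d=ray(n,p,pose); return o+d*(z-o[2])/d[2]
def proj(n,X,pose=None):
    c=calibration(n)
    if n=='wrist':
        R=Rn.from_quat(pose['tool_rot']).as_matrix();M=c['mount']
        x=M[:3,:3].T@(R.T@(np.array(X)-pose['tcp_pos'])-M[:3,3])
    else: x=c['R']@X+c['t']
    p=c['camera_matrix']@x; return p[:2]/p[2]
E
python3 - <<'E'
from h import *
np.set_printoptions(precision=4,suppress=True)
k=512/800
P={'trimA':((448,243),(295,269),.04),'trimB':((403,255),(305,307),.04),'trimC':((374,271),(324,334),.04),'trimD':((342,283),(339,364),.04),
'turq':((321,264),(299,379),.04),'red':((347,311),(394,362),.04),
'stud':((419,277),(390,269),.122),'pin':((464,281),(383,251),.084),'knob':((317,340),(483,361),.108),
'mat1':((472,214),(222,228),.004),'mat2':((508,200),None,.004),'mat3':((573,243),(335,203),.004),'mat3b':(None,(346,225),.004),'mat1b':(None,(235,253),.004),
'tray1':((241,315),(328,419),.02),'tray2':((294,292),None,.02),'tray3':((314,324),None,.02),'tray4':((262,346),None,.02),
'trs2':(None,(396,404),.02),'trs3':(None,(425,457),.02),'trs4':(None,(350,483),.02),
'tac1':((285,348),(439,364),.07),'tac2':((340,336),(505,353),.07),'tac3':((354,374),(524,400),.07),'tac4':((300,388),(450,412),.07),
'grend':((494,210),(243,232),.03),'jaw1':((564,243),None,.016),'jaw2':((546,262),None,.016),'jaw1s':(None,(325,207),.016),'jaw2s':(None,(335,217),.016),
'fly':((562,283),(380,200),.045),'sleeve':((408,376),(508,313),.065),'footA':((236,394),(508,478),.03),'footB':((526,343),(450,245),.03)}
for n,(a,b,z) in P.items():
    print(n,*(onz(c,np.array(p)*k,z)[:2] if p else None for c,p in(('scene',a),('side',b))))
E
```

```text
trimA [0.4596 0.1554] [0.4543 0.1537]
trimB [0.4407 0.0388] [0.4369 0.0324]
trimC [ 0.4539 -0.0482] [ 0.4462 -0.0539]
trimD [ 0.4512 -0.1314] [ 0.4457 -0.1379]
turq [ 0.3684 -0.1445] [ 0.3688 -0.1456]
red [ 0.5361 -0.1629] [ 0.5384 -0.1707]
stud [ 0.5971 -0.0136] [ 0.5951 -0.0159]
pin [0.6261 0.0871] [0.6236 0.088 ]
knob [ 0.6357 -0.2794] [ 0.6498 -0.2864]
mat1 [0.362  0.2961] [0.3556 0.407 ]
mat2 [0.3625 0.4124] None
mat3 [0.5868 0.449 ] [0.6303 0.4072]
mat3b None [0.623  0.3109]
mat1b None [0.3604 0.3026]
tray1 [ 0.4076 -0.3662] [ 0.3906 -0.2338]
tray2 [ 0.4019 -0.2326] None
tray3 [ 0.5165 -0.2368] None
tray4 [ 0.5171 -0.3619] None
trs2 None [ 0.5099 -0.2471]
trs3 None [ 0.5089 -0.3682]
trs4 None [ 0.38   -0.3686]
tac1 [ 0.59   -0.3342] [ 0.5967 -0.2319]
tac2 [ 0.6188 -0.221 ] [ 0.716  -0.2519]
tac3 [ 0.7237 -0.2436] [ 0.6905 -0.3599]
tac4 [ 0.7003 -0.3518] [ 0.5662 -0.3364]
grend [0.4032 0.3345] [0.3901 0.3366]
jaw1 [0.585  0.4193] None
jaw2 [0.6171 0.3372] None
jaw1s None [0.5971 0.3826]
jaw2s None [0.605  0.3345]
fly [0.7147 0.3013] [0.7118 0.3203]
sleeve [ 0.78  -0.151] [ 0.7771 -0.1566]
footA [ 0.6178 -0.4602] [ 0.6077 -0.4608]
footB [0.8088 0.1283] [0.7943 0.1191]
```

View pics/wrist0.png

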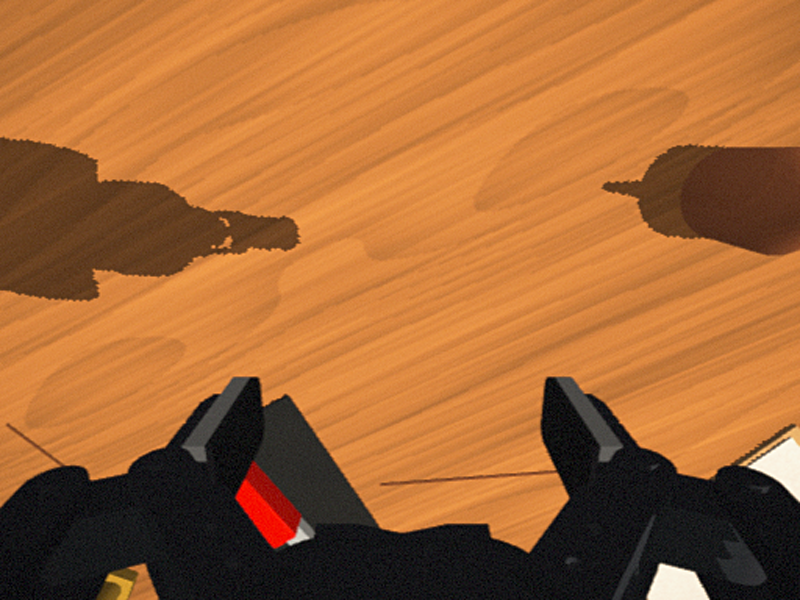

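The wrist view shows the red handle at about (270,505), on the dark mat. Next I'll move above the spanner for a close look.

Call:
apply_moves([
  [-0.0535,-0.0127,0,0,0,0,-1],
  [-0.0535,-0.0127,0,0,0,0,-1],
  [-0.0535,-0.0127,0,0,0,0,-1],
  [-0.0535,-0.0127,0,0,0,0,-1],
  [-0.0535,-0.0127,0,0,0,0,-1],
  [-0.0535,-0.0127,0,0,0,0,-1],
  [0,0,0,0,0,-0.18,-1],
  [0,0,0,0,0,-0.18,-1],
], force=60)

```text
t: 1.15
tcp_pos: [0.5314, 0.3487, 0.2307]
tool_rot: [0.048, 0.999, -0.0, -0.001]
force: [-0.7, -1.0, -1.0]
finger_gap: 1.001
gripper_force: 0.0
```

```bash
cat >> h.py <<'E'
def look(fn):
    s=sense(); im=snapshot('wrist')
    cv2.imwrite(f"pics/{fn}.png",cv2.resize(im[:,:,::-1],(800,600),interpolation=cv2.INTER_CUBIC)); np.save(f'pics/{fn}.npy',s,allow_pickle=True)
    print(s['tcp_pos'].round(4),'theta',theta(s).round(4)); return s,im
def theta(s):
    y=Rn.from_quat(s['tool_rot']).as_matrix()[:,1]; return np.arctan2(y[1],y[0])
def load(fn): return np.load(f'pics/{fn}.npy',allow_pickle=True).item()
def mv(dx,dy,dz=0,s=None):
    s=s or sense(); return (Rn.from_quat(s['tool_rot']).as_matrix().T@[dx,dy,dz]).round(4)
def goto(x,y,z,s=None):
    s=s or sense(); p=s['tcp_pos']; return mv(x-p[0],y-p[1],z-p[2],s)
E
python3 -c "
from h import *
look('w1')"
```

```text
[0.5314 0.3487 0.2307] theta 1.4757
```

View pics/w1.png

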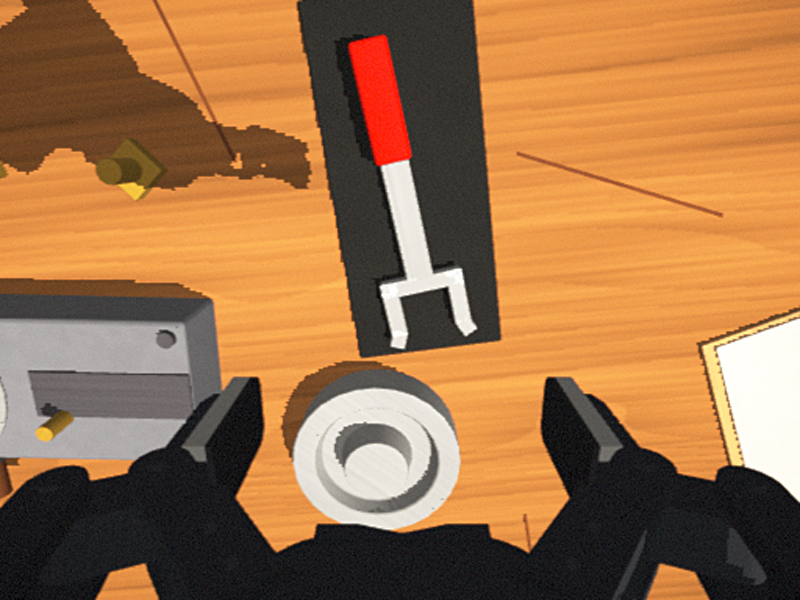

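The wrist view shows the red handle with its end at (348,42)–(385,36) and its neck at (376,164)–(410,158). The jaw's back corners are at (381,287) and (461,268).

Run:
```python
from h import *
s=load('w1');k=.64
f=lambda p,z:onz('wrist',np.array(p)*k,z,s)[:2]
e=(f((348,42),.032)+f((385,36),.032))/2; n=(f((376,164),.032)+f((410,158),.032))/2
b=(f((381,287),.016)+f((461,268),.016))/2
print(e,n,b,np.linalg.norm(n-e),np.linalg.norm(b-e))
d=b-e; a=np.arctan2(d[1],d[0]); u=d/np.linalg.norm(d)
print('ang',a, 'origin',e+.2*u, 'grip',e+.06*u, 'perp theta',a+np.pi/2)
g=e+.06*u; print('go',goto(g[0],g[1],.0072,s), 'turn', theta(s)-(a+np.pi/2))
# rig pieces: pin tip, strip corners, trimA top
print('pin',f((44,434),.084),'bedcorner',f((214,299),.06),f((219,456),.06),'strip',f((190,372),.062),f((190,418),.062),'trimA',f((110,170),.04))
print('mat',[f(p,.004) for p in((300,0),(472,0),(500,340),(361,356))])
print('fly',f((376,450),.045))
```

```text
[0.38780809 0.34044392] [0.46472085 0.34988054] [0.55385231 0.3623114 ] 0.0774894987599331 0.1674779673875617
ang 0.130943192244281 origin [0.58609593 0.36655778] grip [0.44729445 0.34827807] perp theta 1.7017395190391775
go [ 0.0834 -0.0083  0.2236] turn -0.22602321558698213
pin [0.62319437 0.0903432 ] bedcorner [0.54368931 0.21847345] [0.66853241 0.19590088] strip [0.59576381 0.19066993] [0.63273344 0.18227007] trimA [0.45230565 0.15859535]
mat [array([0.35416076, 0.2967369 ]), array([0.36523857, 0.41343314]), array([0.61710577, 0.42384532]), array([0.62067725, 0.30664547])]
fly [0.68492748 0.3144397 ]
```

Call:
apply_moves([
  [0.0417,-0.0042,0,0,0,0,-1],
  [0.0417,-0.0042,0,0,0,0,-1],
  [0,0,0.03,0,0,-0.113,-1],
  [0,0,0.05,0,0,-0.113,-1],
  [0,0,0.05,0,0,0,-1],
  [0,0,0.04,0,0,0,-1],
  [0,0,0.03,0,0,0,-1],
  [0,0,0.02,0,0,0,-1],
])

```text
t: 2.2
tcp_pos: [0.4461, 0.3495, 0.0095]
tool_rot: [-0.062, 0.998, -0.0, -0.001]
force: [0.1, -0.1, 0.6]
finger_gap: 1.004
gripper_force: 0.0
```

Call:
apply_moves([
  [0,0,0.003,0,0,0,-1],
  [0,0,0,0,0,0,1],
  [0,0,0,0,0,0,1],
  [0,0,0,0,0,0,1],
  [0,0,0,0,0,0,1],
])

```text
t: 2.82
tcp_pos: [0.4476, 0.35, 0.0095]
tool_rot: [-0.063, 0.998, 0.0, 0.001]
force: [0.3, -0.9, 5.3]
finger_gap: 0.288
gripper_force: 61.2
```

Call:
apply_moves([
  [0,0,-0.04,0,0,0,1],
  [0,0,-0.06,0,0,0,1],
  [-0.032,-0.053,-0.023,0,0,0,1],
  [-0.032,-0.053,-0.023,0,0,0,1],
  [-0.032,-0.053,-0.023,0,0,0,1],
  [-0.032,-0.053,-0.023,0,0,0,1],
  [-0.032,-0.053,-0.023,0,0,0,1],
  [-0.032,-0.053,-0.023,0,0,0,1],
], force=80)

```text
t: 3.82
tcp_pos: [0.6655, 0.0728, 0.239]
tool_rot: [-0.063, 0.998, 0.0, -0.001]
force: [0.1, 0.3, -2.8]
finger_gap: 0.288
gripper_force: 79.5
```

Call:
apply_moves([
  [0,0,0,0,0,0,1],
  [0,0,0,0,0,0,1],
])

```text
t: 4.08
tcp_pos: [0.664, 0.0743, 0.2378]
tool_rot: [-0.063, 0.998, 0.001, -0.002]
force: [-0.6, 0.2, -2.3]
finger_gap: 0.284
gripper_force: 79.5
```

```bash
python3 -c "
from h import *
look('w2')"
```

```text
[0.664  0.0743 0.2378] theta 1.6971
```

View pics/w2.png

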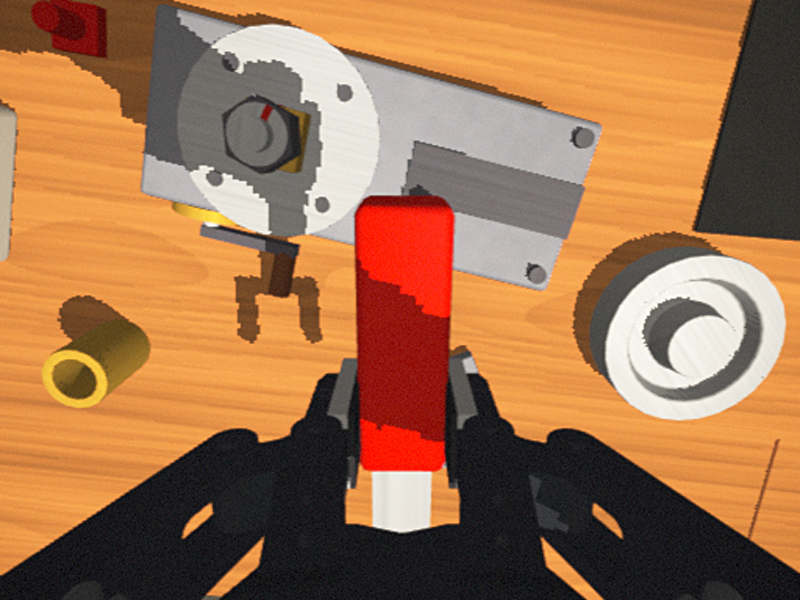

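The view shows the bed top corners at (160,3), (600,124), (547,290) and (142,191). The hex is centred at about (261,134), with the red mark toward (268,110). The spanner is held straight in the gripper.

```bash
python3 - <<'E'
from h import *
from scipy.optimize import least_squares
s=load('w2');k=.64
f=lambda p,z:onz('wrist',np.array(p)*k,z,s)[:2]
# rig pts: local xy,z,pixel
pts=[((-58,-85),.06,(160,3)),((-58,200),.06,(600,124)),((58,200),.06,(547,290)),((58,-85),.06,(142,191)),((0,0),.062,(278,130)),((0,0),.109,(261,134)),((-18,200),.062,(583,186)),((-18,85),.062,(414,142)),((18,200),.062,(571,237))]
W=np.array([f(p,z) for _,z,p in pts]); L=np.array([a for a,_,_ in pts])/1000
def res(v):
    c,n=np.cos(v[2]),np.sin(v[2]); return (L@np.array([[c,n],[-n,c]])+v[:2]-W).ravel()
r=least_squares(res,[.596,-.015,-.1]); print(r.x); print((r.fun.reshape(-1,2)*1000).round(1))
m=f((268,110),.109)-f((261,134),.109); print('mark dir',np.arctan2(m[1],m[0]), m, 'nut +x',np.arctan2(-m[1],-m[0]))
v=[f(p,.109) for p in((222,117),(228,155),(262,173),(300,155),(299,113))]
c=f((261,134),.109)
print([(np.degrees(np.arctan2(*(p-c)[::-1])).round(1),np.linalg.norm(p-c).round(4)) for p in v])
print('sleeve',f((74,378),.065),'red',f((45,14),.04),'fly',f((675,340),.045))
E
python3 - <<'E'
import cv2
im=cv2.imread('pics/w2.png')[60:210,180:380]
cv2.imwrite('pics/w2c.png',cv2.resize(im,(800,600),interpolation=cv2.INTER_CUBIC))
E
```

```text
[ 0.59122093 -0.01183177 -0.11772874]
[[-2.1 -3.1]
 [-1.7  4.5]
 [ 1.5  0.7]
 [ 1.1 -2.9]
 [ 2.9  0.9]
 [-0.4 -1.7]
 [-0.9  2.2]
 [-1.2  1.2]
 [ 0.9 -1.9]]
mark dir 2.894254342104091 [-0.01263924  0.00319152] nut +x -0.24733831148570234
[(np.float64(-105.9), np.float64(0.0219)), (np.float64(-52.9), np.float64(0.0219)), (np.float64(3.9), np.float64(0.0205)), (np.float64(69.1), np.float64(0.0231)), (np.float64(123.9), np.float64(0.0237))]
sleeve [ 0.77889334 -0.15083942] red [ 0.53724759 -0.16814748] fly [0.7010707 0.2892702]
```

View pics/w2c.png

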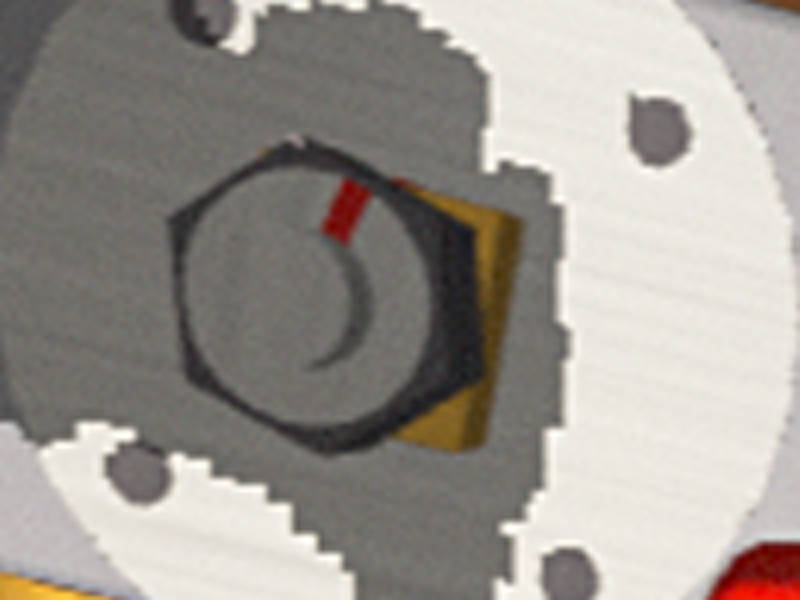

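Call:
apply_moves([
  [0,0,0,0,0,0.181,1],
  [0,0,0,0,0,0.181,1],
  [0,0,0,0,0,0.181,1],
  [0,0,0,0,0,0.181,1],
  [0,0,0,0,0,0.181,1],
  [0,0,0,0,0,0.181,1],
  [0,0,0,0,0,0.181,1],
  [0,0,0,0,0,0.181,1],
])

```text
t: 5.12
tcp_pos: [0.6635, 0.0764, 0.2378]
tool_rot: [0.615, 0.789, -0.001, -0.001]
force: [0.8, 0.0, -2.8]
finger_gap: 0.291
gripper_force: 79.5
```

Call:
apply_moves([
  [0,0,0,0,0,0.181,1],
  [0,0,0,0,0,0.181,1],
  [0,0,0,0,0,0,1],
])

```text
t: 5.5
tcp_pos: [0.6639, 0.0761, 0.238]
tool_rot: [0.744, 0.668, -0.001, -0.001]
force: [0.0, 0.4, -2.3]
finger_gap: 0.288
gripper_force: 79.6
```

Run:
```python
from h import *
s=load('w2');k=.64
p=onz('wrist',np.array((404,203))*k,s['tcp_pos'][2]+.0225,s); R=Rn.from_quat(s['tool_rot']).as_matrix()
print('handle end in tool',R.T@(p-s['tcp_pos']))
s=sense(); print(s['tcp_pos'],theta(s),s['finger_gap']); print(goto(.6143,.1802,.15))
```

```text
handle end in tool [ 0.0624853  -0.00041029 -0.02230158]
[0.66386293 0.07605716 0.23799149] -0.10771092383073565 0.28774085572756314
[ 0.0982 -0.0602  0.0882]
```

Call:
apply_moves([
  [0.048,-0.03,0,0,0,0,1],
  [0.048,-0.03,0,0,0,0.008,1],
  [0,0,0.044,0,0,0,1],
  [0,0,0.044,0,0,0,1],
  [0,0,0,0,0,0,1],
])

```text
t: 6.12
tcp_pos: [0.6123, 0.177, 0.147]
tool_rot: [0.747, 0.665, -0.004, -0.003]
force: [0.1, -0.4, -1.8]
finger_gap: 0.287
gripper_force: 79.4
```

Run:
```python
from h import *
s=sense(); print(s['tcp_pos'],theta(s)); 
a=snapshot('scene')[150:230,220:350,::-1]; b=snapshot('side')[120:220,190:300,::-1]
c=np.hstack([cv2.resize(a,(400,300),interpolation=cv2.INTER_CUBIC),cv2.resize(b,(400,300),interpolation=cv2.INTER_CUBIC)])
cv2.imwrite('pics/c3.png',c)
# predicted rig-frame jaw prong tips vs. nuts in each camera
```

```text
[0.612252   0.17702132 0.14695937] -0.11612644444444137
```

View pics/c3.png

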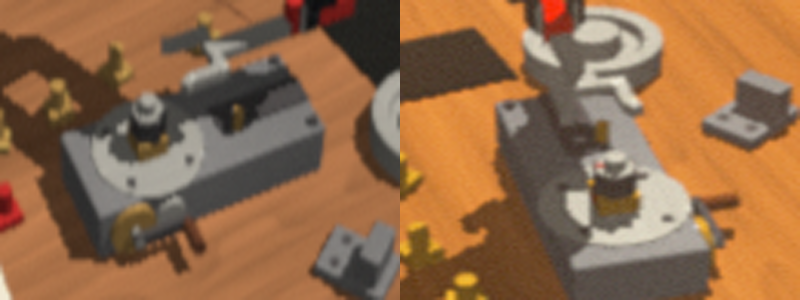

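The spanner is level above the bed, behind the stud and clear of the pin. I'll lower it now.

Call:
apply_moves([
  [0.001,0.0016,0.025,0,0,0,1],
  [0,0,0.025,0,0,0,1],
  [0,0,0.015,0,0,0,1],
  [0,0,0.0125,0,0,0,1],
  [0,0,0,0,0,0,1],
])

```text
t: 6.85
tcp_pos: [0.6182, 0.1772, 0.0732]
tool_rot: [0.748, 0.664, -0.0, -0.0]
force: [-0.1, -0.0, -2.6]
finger_gap: 0.29
gripper_force: 79.5
```

Call:
apply_moves([
  [-0.01,0,0,0,0,0,1],
  [-0.01,0,0,0,0,0,1],
  [0,0,0,0,0,0,1],
])

```text
t: 7.22
tcp_pos: [0.6161, 0.1561, 0.074]
tool_rot: [0.749, 0.663, 0.0, 0.0]
force: [-0.4, -0.5, -2.2]
finger_gap: 0.285
gripper_force: 79.5
```

Call:
apply_moves([
  [0,0,0.002,0,0,0,1],
])

```text
t: 7.35
tcp_pos: [0.6163, 0.1571, 0.0718]
tool_rot: [0.748, 0.663, 0.0, 0.0]
force: [1.4, 0.5, -1.5]
finger_gap: 0.29
gripper_force: 79.5
```

```bash
cat >> h.py <<'E'
def rig(p,o=(.592,-.0125),y=-.115):
    c,n=np.cos(y),np.sin(y); d=np.array(p[:2])-o; return np.array([c*d[0]+n*d[1],-n*d[0]+c*d[1]]).round(4)
E
python3 - <<'E'
from h import *
s=sense(); print(s['tcp_pos'],theta(s),rig(s['tcp_pos']),s['force'])
s,im=look('w4')
for i in range(4):
  im=snapshot('side'); s=sense(); print(s['tcp_pos'],theta(s))
E
```

```text
[0.61626162 0.1570786  0.07183452] -0.12064193946118519 [0.0046 0.1712] [ 1.36828239  0.52973492 -1.46008089]
[0.6163 0.1571 0.0718] theta -0.1206
[0.61571572 0.15741204 0.07124951] -0.12010438136187224
[0.61570674 0.15750795 0.0712685 ] -0.11984406517317149
[0.61575676 0.15757174 0.07129833] -0.11972797314942137
[0.61577924 0.15759052 0.07133862] -0.11965379805818076
```

View pics/w4.png

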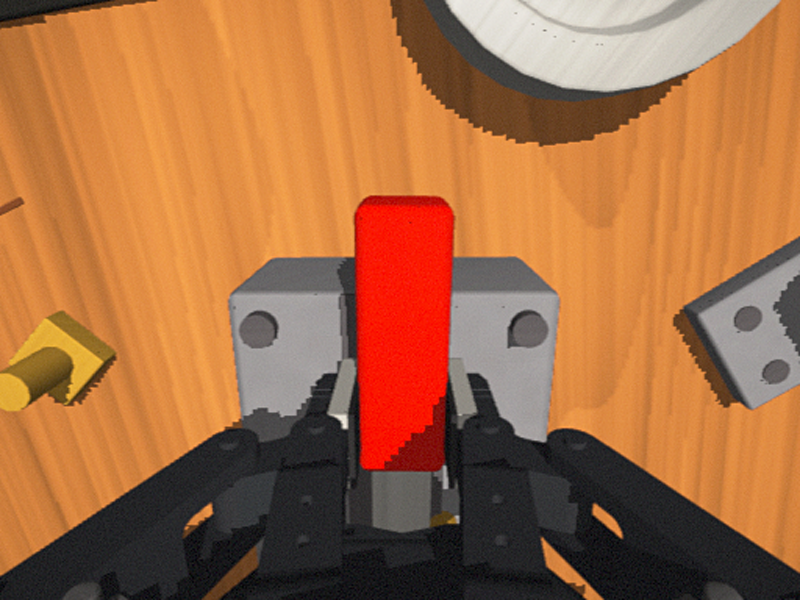

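The bed's end corners are at (230,294) and (558,294), level in the image and so square to the tool. The bed's centre column is about 394 and the handle's is 404, so the tool sits slightly to +x.

Run:
```python
from h import *
s=load('w4');k=.64;R=Rn.from_quat(s['tool_rot']).as_matrix()
for p,z in(((230,294),.06),((558,294),.06),((394,294),.06),((404,203),.0718+.0225)):
    w=onz('wrist',np.array(p)*k,z,s); print(w,R.T@(w-s['tcp_pos']))
```

```text
[0.5609599  0.19210685 0.06      ] [ 0.02811414 -0.05912842  0.01177877]
[0.6712628  0.17878299 0.06      ] [0.02816197 0.05197621 0.01190142]
[0.61609404 0.18544701 0.06      ] [ 0.02813805 -0.00359354  0.01184008]
[0.6233359  0.21916047 0.0943    ] [ 0.06248961 -0.00042386 -0.02244482]
```

Call:
apply_moves([
  [0,-0.0033,0,0,0,0,1],
  [-0.008,0,0,0,0,0,1],
  [-0.008,0,0,0,0,0,1],
  [0,0,0,0,0,0,1],
])

```text
t: 8.1
tcp_pos: [0.6109, 0.1407, 0.0715]
tool_rot: [0.749, 0.663, -0.0, 0.0]
force: [1.0, -0.7, -2.2]
finger_gap: 0.284
gripper_force: 79.6
```

Call:
apply_moves([
  [-0.006,0,0,0,0,0,1],
  [-0.006,0,0,0,0,0,1],
  [0,0,0,0,0,0,1],
])

```text
t: 8.48
tcp_pos: [0.6093, 0.1292, 0.0714]
tool_rot: [0.748, 0.663, -0.0, 0.0]
force: [0.9, -0.9, -3.0]
finger_gap: 0.288
gripper_force: 79.6
```

Run:
```python
from h import *
s=sense(); print(s['tcp_pos'],theta(s),rig(s['tcp_pos'],(.5933,-.0127)),s['force'],s['ft_torque'])
```

```text
[0.6093277  0.1291873  0.07142557] -0.12032617435172051 [-0.0004  0.1428] [ 0.92071241 -0.9231413  -2.99993597] [-0.14657763 -0.18829831  0.12983236]
```

Call:
apply_moves([
  [-0.003,0,0.001,0,0,0,1],
  [-0.002,0,0.001,0,0,0,1],
  [0,0,0.001,0,0,0,1],
  [0,0,0,0,0,0,1],
])

```text
t: 8.98
tcp_pos: [0.6087, 0.1248, 0.0684]
tool_rot: [0.748, 0.664, -0.0, 0.0]
force: [0.6, -0.6, -2.4]
finger_gap: 0.286
gripper_force: 81.5
```

Run:
```python
from h import *
s,_=look('w5'); print(rig(s['tcp_pos'],(.5933,-.0127)),s['force'],s['ft_torque'])
a=snapshot('scene')[150:230,240:340,::-1]; b=snapshot('side')[120:220,190:300,::-1]
c=np.hstack([cv2.resize(a,(400,400),interpolation=cv2.INTER_CUBIC),cv2.resize(b,(400,400),interpolation=cv2.INTER_CUBIC)])
cv2.imwrite('pics/c5.png',c)
```

```text
[0.6087 0.1248 0.0684] theta -0.1197
[-0.0005  0.1384] [ 0.61936806 -0.60530332 -2.39992298] [-0.19926364 -0.19879252  0.21009494]
```

View pics/c5.png

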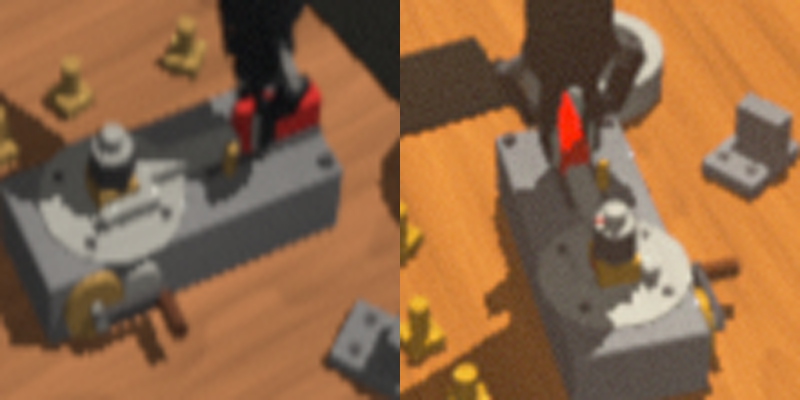

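The side view shows the jaw around the brass nut with the handle beside the pin. I'll release it and go to the jam nut.

Call:
apply_moves([
  [0,0,0.001,0,0,0,1],
  [0,0,0,0,0,0,-0.3],
  [0,0,0,0,0,0,-1],
  [0,0,0,0,0,0,-1],
  [0,0,-0.03,0,0,0,-1],
  [0,0,-0.05,0,0,0,-1],
  [0,0,-0.06,0,0,0,-1],
  [0,0,0,0,0,0,-1],
])

```text
t: 10.12
tcp_pos: [0.6122, 0.1253, 0.2133]
tool_rot: [0.748, 0.663, 0.005, 0.004]
force: [0.0, 0.5, -0.3]
finger_gap: 1.001
gripper_force: 0.0
```

Call:
apply_moves([
  [-0.0346,0,0,0,0,0,-1],
  [-0.0346,0,0,0,0,0,-1],
  [-0.0346,0,0,0,0,0,-1],
  [-0.0346,0,0,0,0,0,-1],
  [0,0,0,0,0,-0.177,-1],
  [0,0,0,0,0,-0.177,-1],
  [0,0,0,0,0,-0.177,-1],
  [0,0,0,0,0,-0.177,-1],
])

```text
t: 11.12
tcp_pos: [0.591, -0.0123, 0.2061]
tool_rot: [0.469, 0.883, -0.0, -0.001]
force: [-0.3, -0.9, -0.7]
finger_gap: 1.0
gripper_force: 0.0
```

Call:
apply_moves([
  [0,0,0,0,0,-0.177,-1],
  [0,0,0,0,0,0,-1],
])

```text
t: 11.38
tcp_pos: [0.5912, -0.0122, 0.2063]
tool_rot: [0.393, 0.919, -0.0, -0.001]
force: [0.4, -0.7, 0.0]
finger_gap: 1.0
gripper_force: 0.0
```

Run:
```python
from h import *
s,_=look('w6'); print(rig(s['tcp_pos'],(.5933,-.0127)),s['force'])
print([proj('wrist',(.5933,-.0127,z),s)/.64 for z in(.109,.122)], goto(.5933,-.0127,.087,s))
```

```text
[ 0.5912 -0.0122  0.2063] theta 0.7628
[-0.0022  0.0002] [ 0.40127382 -0.71711016  0.0055848 ]
[array([404.00670531, 301.38961384]), array([404.07370936, 309.3769901 ])] [-0.0021  0.0014  0.1193]
```

View pics/w6.png

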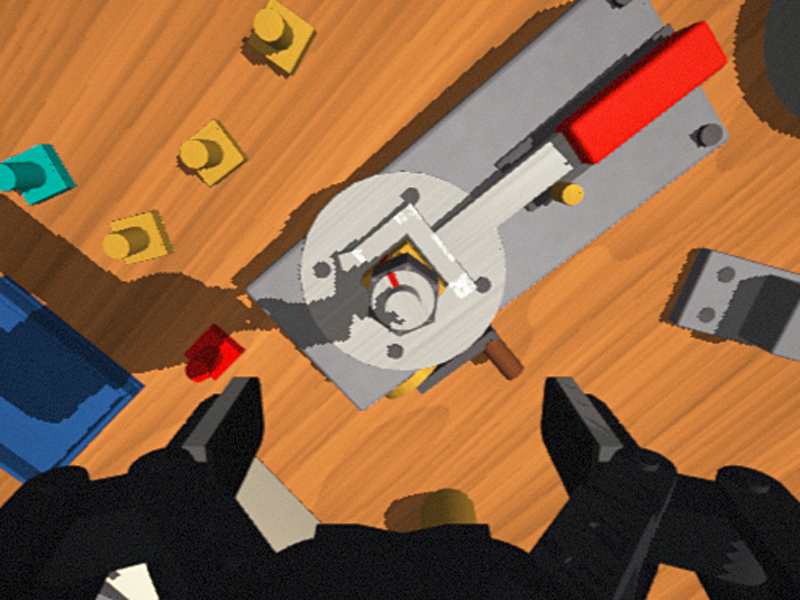

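The jaw is seated on the nut, the shank is left of the pin, and the hex is centred at about (404,300), as predicted. Descending to grip it.

Call:
apply_moves([
  [-0.001,0.001,0.03,0,0,0,-1],
  [-0.001,0,0.04,0,0,0,-1],
  [0,0,0.03,0,0,0,-1],
  [0,0,0.017,0,0,0,-1],
  [0,0,0,0,0,0,1],
  [0,0,0,0,0,0,1],
  [0,0,0,0,0,0,1],
  [0,0,0,0,0,0,1],
], force=70)

```text
t: 12.42
tcp_pos: [0.5939, -0.0144, 0.0925]
tool_rot: [0.392, 0.92, -0.001, 0.001]
force: [-3.3, -3.9, 5.8]
finger_gap: 0.408
gripper_force: 69.3
```

Run:
```python
from h import *
s=sense(); print(s['tcp_pos'],theta(s),s['force'],s['ft_torque'],s['finger_gap'],s['gripper_force'],s['q'])
```

```text
[ 0.59391756 -0.01444231  0.09254396] 0.7659758502171532 [-3.34060764 -3.86832708  5.81047839] [-0.65494589  0.63466135  0.03787491] 0.4083824926866513 69.34496361762285 [-0.21101021  0.67189089  1.62390067 -0.00327696  0.84501653 -0.97481366]
```

Call:
apply_moves([
  [0,0,0,0,0,0.12,1],
  [0,0,0,0,0,0.12,1],
  [0,0,0,0,0,0.12,1],
  [0,0,0,0,0,0.12,1],
  [0,0,0,0,0,0.12,1],
  [0,0,0,0,0,0.12,1],
  [0,0,0,0,0,0.12,1],
  [0,0,0,0,0,0,1],
])

```text
t: 13.42
tcp_pos: [0.593, -0.0147, 0.0925]
tool_rot: [0.733, 0.68, -0.002, 0.001]
force: [-5.4, -5.3, 7.9]
finger_gap: 0.408
gripper_force: 70.9
```

Run:
```python
from h import *
s=sense(); print(s['tcp_pos'],theta(s),s['force'],s['ft_torque'],s['finger_gap'],s['gripper_force'])
b=snapshot('side')[130:210,200:290,::-1];a=snapshot('scene')[150:230,240:340,::-1]
cv2.imwrite('pics/c7.png',np.hstack([cv2.resize(a,(400,400),interpolation=cv2.INTER_CUBIC),cv2.resize(b,(400,400),interpolation=cv2.INTER_CUBIC)]))
```

```text
[ 0.59300725 -0.01472859  0.09253928] -0.07435009563613988 [-5.36747998 -5.34192428  7.87689155] [-0.81005918  0.95034439 -0.00341054] 0.40823332176939386 70.88408963754773
```

Call:
apply_moves([
  [0,0,0,0,0,0.12,1],
  [0,0,0,0,0,0.12,1],
  [0,0,0,0,0,0.12,1],
  [0,0,0,0,0,0.12,1],
  [0,0,0,0,0,0.12,1],
  [0,0,0,0,0,0.12,1],
  [0,0,0,0,0,0.12,1],
  [0,0,0,0,0,0,1],
])

```text
t: 14.52
tcp_pos: [0.5922, -0.0143, 0.0925]
tool_rot: [0.947, 0.322, -0.002, 0.0]
force: [-6.2, -4.3, 8.9]
finger_gap: 0.412
gripper_force: 71.0
```

Run:
```python
from h import *
s=sense(); print(s['tcp_pos'],theta(s),s['force'],s['ft_torque'],s['tau'][5],s['finger_gap'],s['gripper_force'])
```

```text
[ 0.59216402 -0.01428345  0.09252354] -0.914466856471859 [-6.22688173 -4.25419026  8.90368579] [-0.64651625  1.13719614  0.0038842 ] 0.09892303962260485 0.4122375774874988 71.03778071701527
```

Call:
apply_moves([
  [0,0,0,0,0,0.06,1],
  [0,0,0,0,0,0.06,1],
  [0,0,0,0,0,0.0,1],
])

```text
t: 14.9
tcp_pos: [0.5921, -0.0142, 0.0925]
tool_rot: [0.964, 0.265, -0.002, 0.001]
force: [-6.5, -3.5, 8.6]
finger_gap: 0.411
gripper_force: 70.6
```

Run:
```python
from h import *
s=sense(); print(s['tcp_pos'],theta(s),s['force'],s['ft_torque'],s['tau'][5],s['finger_gap'],s['gripper_force'])
```

```text
[ 0.59211285 -0.01417983  0.09250089] -1.0337753971575165 [-6.49340825 -3.49316044  8.5642903 ] [-0.59235412  1.06139117  0.03114535] 0.1221695076674223 0.41114578875925706 70.5876156874001
```

Call:
apply_moves([
  [0,0,0,0,0,0.05,1],
  [0,0,0,0,0,0.05,1],
  [0,0,0,0,0,0.0,1],
])

```text
t: 15.28
tcp_pos: [0.592, -0.0141, 0.0925]
tool_rot: [0.976, 0.217, -0.002, 0.001]
force: [-7.6, -3.8, 9.3]
finger_gap: 0.409
gripper_force: 70.5
```

Run:
```python
from h import *
s=sense(); print(s['tcp_pos'],theta(s),s['force'],s['ft_torque'],s['tau'][5],s['finger_gap'],s['gripper_force'])
```

```text
[ 0.59203992 -0.0140849   0.09252577] -1.1337077374075837 [-7.58126271 -3.7956075   9.28572294] [-0.51976951  1.10250504  0.11022476] 0.1281906757503748 0.40881046854055264 70.50606211647391
```

Call:
apply_moves([
  [0,0,0,0,0,0.05,1],
  [0,0,0,0,0,0.05,1],
  [0,0,0,0,0,0.0,1],
])

```text
t: 15.65
tcp_pos: [0.5937, -0.0135, 0.0926]
tool_rot: [0.986, 0.167, -0.0, 0.001]
force: [-4.6, -1.3, 5.7]
finger_gap: 0.403
gripper_force: 69.7
```

Run:
```python
from h import *
s=sense(); print(s['tcp_pos'],theta(s),s['force'],s['ft_torque'],s['tau'][5],s['finger_gap'],s['gripper_force'])
```

```text
[ 0.59367086 -0.01351404  0.09257565] -1.2344128232624716 [-4.61211879 -1.33132713  5.74503432] [-0.14699925  0.5345218   0.13871263] 0.11935525573790073 0.4026675908891057 69.66649308156775
```

Call:
apply_moves([
  [0,0,0,0,0,0.04,1],
  [0,0,0,0,0,0.04,1],
  [0,0,0,0,0,0.0,1],
])

```text
t: 16.02
tcp_pos: [0.5942, -0.0134, 0.0926]
tool_rot: [0.991, 0.13, 0.0, 0.001]
force: [-3.3, 0.2, 5.3]
finger_gap: 0.4
gripper_force: 69.5
```

Run:
```python
from h import *
s=sense(); print(s['tcp_pos'],theta(s),s['force'],s['ft_torque'],s['tau'],s['finger_gap'],s['gripper_force'])
b=snapshot('side')[130:210,200:290,::-1];a=snapshot('scene')[150:230,240:340,::-1]
cv2.imwrite('pics/c7.png',np.hstack([cv2.resize(a,(400,400),interpolation=cv2.INTER_CUBIC),cv2.resize(b,(400,400),interpolation=cv2.INTER_CUBIC)]))
```

```text
[ 0.59415927 -0.01344222  0.0926022 ] -1.3091457203028627 [-3.27552941  0.1551632   5.25234828] [0.01432947 0.33536681 1.11539985] [ -0.95148347 -41.66029215 -12.5180608    0.86021729  -0.6702581
   1.150207  ] 0.3998195769541638 69.47214304294903
```

View pics/c7.png

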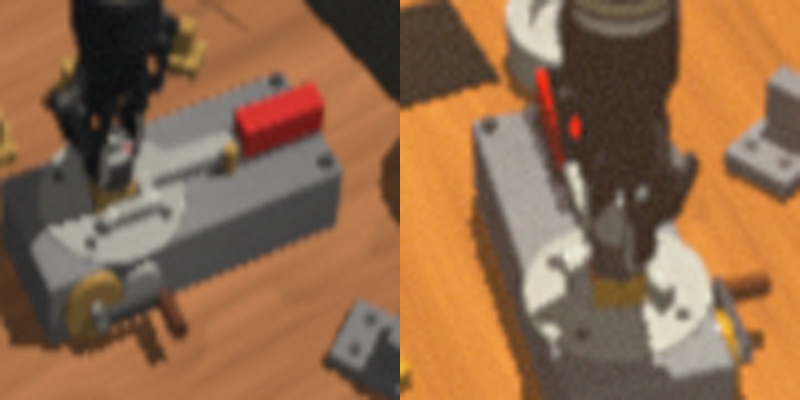

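The wrist torque has risen to 1.1 N m with the handle against the pin, so the nut is at its stop. I'll push a little more, hold briefly, release and lift.

Call:
apply_moves([
  [0,0,0,0,0,0.02,1],
  [0,0,0,0,0,0,1],
  [0,0,0,0,0,0,1],
  [0,0,0,0,0,0,1],
  [0,0,0,0,0,-0.05,1],
  [0,0,0,0,0,0,-1],
  [0,0,0,0,0,0,-1],
  [0,0,0,0,0,0,-1],
])

```text
t: 17.12
tcp_pos: [0.5944, -0.0133, 0.0906]
tool_rot: [0.99, 0.142, 0.0, 0.0]
force: [0.0, 0.3, -0.7]
finger_gap: 0.994
gripper_force: 0.0
```

Call:
apply_moves([
  [0,0,-0.02,0,0,0,-1],
  [0,0,-0.04,0,0,0,-1],
  [0,0,-0.06,0,0,0,-1],
  [0,0,0,0,0,-0.18,-1],
  [0,0,0,0,0,-0.18,-1],
  [0,0,0,0,0,-0.18,-1],
  [0,0,0,0,0,-0.18,-1],
  [0,0,0,0,0,-0.18,-1],
])

```text
t: 18.12
tcp_pos: [0.5941, -0.0132, 0.2103]
tool_rot: [0.828, 0.561, -0.0, -0.0]
force: [-0.3, -0.6, -0.3]
finger_gap: 1.0
gripper_force: 0.0
```

Call:
apply_moves([
  [0,0,0,0,0,-0.17,-1],
  [0,0,0,0,0,-0.15,-1],
  [0,0,0,0,0,0,-1],
])

```text
t: 18.5
tcp_pos: [0.5941, -0.0132, 0.2103]
tool_rot: [0.73, 0.683, -0.0, -0.0]
force: [0.3, 0.0, -0.6]
finger_gap: 0.997
gripper_force: 0.0
```

```bash
python3 -c "
from h import *
s,_=look('w8');print(proj('wrist',(.5933,-.0127,.109),s)/.64)"
```

```text
[ 0.5941 -0.0132  0.2103] theta -0.0672
[401.97024967 294.07211886]
```

View pics/w8.png

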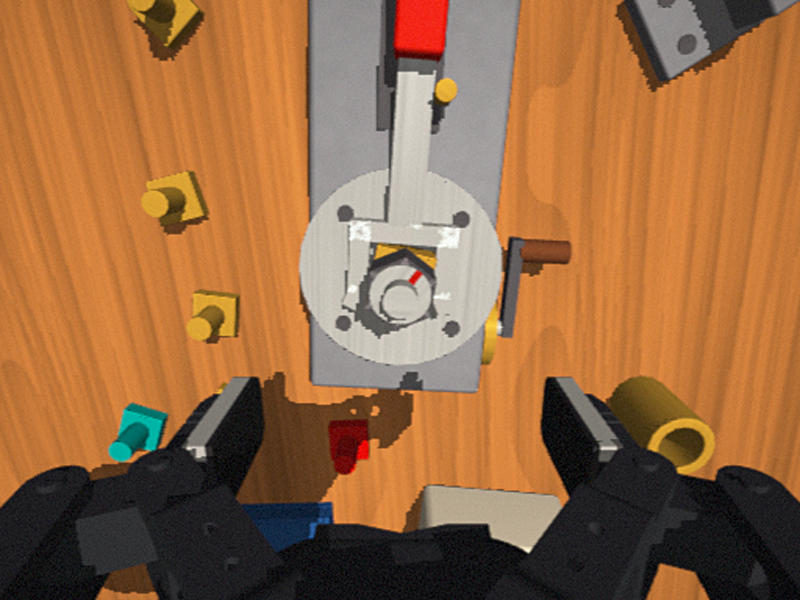

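The jaw is still on the nut, the shank is against the pin, and the red mark has turned about 2.07 rad from its start. The handle's neck end is at (419,57). I'll work out the regrip, and the trim positions from the stored views.

Run:
```python
from h import *
k=.64; s=load('w8')
f=lambda p,z,q=s:onz('wrist',np.array(p)*k,z,q)[:2]
n=f((419,57),.088); a=np.array([f((418,62),.074),f((406,220),.074)]); d=a[0]-a[1]
print('neck',n,'dir',np.arctan2(d[1],d[0]))
h=np.arctan2(d[1],d[0]); g=n+.02*np.array([np.cos(h),np.sin(h)]); print('grip',g,'turn',theta(s)-(h-np.pi/2),'go',goto(g[0],g[1],.068,s))
print([f(p,.04) for p in((150,5),(158,202),(203,326))])
q=load('w6'); print([f(p,.04,q) for p in((271,22),(201,152),(120,243))], 'tray',f((143,385),.02,q),f((0,275),.02,q))
```

```text
neck [0.60972268 0.10505881] dir 1.4310872168195639
grip [0.61250778 0.12486394] turn 0.07255754041213214 go [0.1389 0.0091 0.1423]
[array([0.4580003 , 0.15035804]), array([0.43825091, 0.03875733]), array([ 0.45115182, -0.0482007 ])]
[array([0.43561566, 0.03944114]), array([ 0.44977657, -0.04663049]), array([ 0.44586295, -0.1297219 ])] tray [ 0.51515963 -0.22151566] [ 0.39108111 -0.21962355]
```

Call:
apply_moves([
  [0.0463,0.003,0,0,0,0,-1],
  [0.0463,0.003,0,0,0,0,-1],
  [0.0463,0.003,0,0,0,0,-1],
  [0,0,0.04,0,0,0.036,-1],
  [0,0,0.04,0,0,0.036,-1],
  [0,0,0.03,0,0,0,-1],
  [0,0,0.02,0,0,0,-1],
  [0,0,0.01,0,0,0,-1],
])

```text
t: 19.55
tcp_pos: [0.6115, 0.1248, 0.069]
tool_rot: [0.754, 0.656, -0.001, -0.001]
force: [0.0, 0.6, 0.7]
finger_gap: 1.005
gripper_force: 0.0
```

Call:
apply_moves([
  [0,0,0,0,0,0,-1],
  [0,0,0,0,0,0,1],
  [0,0,0,0,0,0,1],
  [0,0,0,0,0,0,1],
  [0,0,0,0,0,0,1],
], force=80)

```text
t: 20.18
tcp_pos: [0.6127, 0.1248, 0.0714]
tool_rot: [0.754, 0.657, 0.001, 0.0]
force: [-0.7, 0.0, 3.7]
finger_gap: 0.287
gripper_force: 79.8
```

Call:
apply_moves([
  [0.006,-0.001,0,0,0,0,1],
  [0.008,-0.001,0,0,0,0,1],
  [0.01,0,0,0,0,0,1],
  [0.01,0,0,0,0,0,1],
  [0.01,0,0,0,0,0,1],
  [0.01,0,0,0,0,0,1],
  [0.002,0,0,0,0,0,1],
  [0,0,0,0,0,0,1],
])

```text
t: 21.18
tcp_pos: [0.6183, 0.1804, 0.0713]
tool_rot: [0.754, 0.657, 0.0, 0.001]
force: [0.1, -4.1, 6.2]
finger_gap: 0.285
gripper_force: 79.9
```

```bash
python3 -c "
from h import *
s=sense();print(s['tcp_pos'],theta(s),rig(s['tcp_pos'],(.5933,-.0127)),s['force'],s['finger_gap'],s['gripper_force'])"
```

```text
[0.61826757 0.18036537 0.07134161] -0.1363123900311793 [0.0026 0.1947] [ 0.07485645 -4.07034092  6.24275301] 0.28496795459319496 79.93653774261475
```

Call:
apply_moves([
  [0,0,-0.03,0,0,0,1],
  [0,0,-0.05,0,0,0,1],
  [0,0,-0.06,0,0,0,1],
  [0,0,-0.04,0,0,0,1],
  [0,0,0,0,0,-0.183,1],
  [0,0,0,0,0,-0.183,1],
  [0,0,0,0,0,-0.183,1],
  [0,0,0,0,0,-0.183,1],
])

```text
t: 22.18
tcp_pos: [0.6165, 0.1813, 0.249]
tool_rot: [0.466, 0.885, -0.0, -0.002]
force: [-0.4, -0.3, -1.7]
finger_gap: 0.285
gripper_force: 79.1
```

Call:
apply_moves([
  [0,0,0,0,0,-0.183,1],
  [0,0,0,0,0,-0.183,1],
  [0,0,0,0,0,-0.183,1],
  [0,0,0,0,0,-0.183,1],
  [0,0,0,0,0,-0.183,1],
  [0,0,0,0,0,-0.183,1],
  [0,0,0,0,0,0,1],
])

```text
t: 23.05
tcp_pos: [0.6167, 0.1811, 0.2491]
tool_rot: [-0.06, 0.998, 0.0, -0.002]
force: [-1.1, 0.5, -2.3]
finger_gap: 0.284
gripper_force: 79.1
```

```bash
python3 -c "
from h import *
s=sense();print(s['tcp_pos'],theta(s),goto(.4476,.350,.015),s['force'],s['finger_gap'],s['gripper_force'])"
```

```text
[0.61669453 0.18114306 0.2490999 ] 1.6910098370434197 [0.1469 0.1877 0.2347] [-1.08757012  0.52242675 -2.26881147] 0.2839409621374979 79.06672596931458
```

Call:
apply_moves([
  [0.037,0.047,0,0,0,0,1],
  [0.037,0.047,0,0,0,0,1],
  [0.037,0.047,0,0,0,0,1],
  [0.036,0.047,0,0,0,0,1],
  [0,0,0.06,0,0,0,1],
  [0,0,0.06,0,0,0,1],
  [0,0,0.06,0,0,0,1],
  [0,0,0.03,0,0,0,1],
])

```text
t: 24.05
tcp_pos: [0.4465, 0.3486, 0.0368]
tool_rot: [-0.059, 0.998, -0.001, -0.003]
force: [0.4, 0.2, -2.3]
finger_gap: 0.28
gripper_force: 79.2
```

Call:
apply_moves([
  [0,0,0.015,0,0,0,1],
  [0,0,0.008,0,0,0,1],
  [0,0,0,0,0,0,1],
])

```text
t: 24.42
tcp_pos: [0.4495, 0.3496, 0.0179]
tool_rot: [-0.061, 0.998, 0.0, 0.0]
force: [-0.5, 0.3, -1.1]
finger_gap: 0.285
gripper_force: 79.2
```

Call:
apply_moves([
  [0,0,0.003,0,0,0,1],
  [0,0,0.0015,0,0,0,1],
  [0,0,0,0,0,0,0.3],
  [0,0,0,0,0,0,-0.5],
  [0,0,0,0,0,0,-1],
  [0,0,-0.03,0,0,0,-1],
  [0,0,-0.06,0,0,0,-1],
  [0,0,-0.06,0,0,0,-1],
])

```text
t: 25.42
tcp_pos: [0.4486, 0.349, 0.1641]
tool_rot: [-0.061, 0.998, -0.0, -0.001]
force: [0.3, 0.2, 0.2]
finger_gap: 0.999
gripper_force: 0.0
```

Run:
```python
from h import *
s,im=look('w9'); k=.64
hsv=cv2.cvtColor(im,cv2.COLOR_RGB2HSV)
m=((hsv[:,:,0]<6)|(hsv[:,:,0]>174))&(hsv[:,:,1]>200)&(hsv[:,:,2]>90)
m[int(330*k):]=m[int(330*k):]
n,l,st,c=cv2.connectedComponentsWithStats(m.astype(np.uint8))
for i in range(1,n):
    if st[i,4]>200:
        r=cv2.minAreaRect(np.argwhere(l==i)[:,::-1].astype(np.float32)); b=cv2.boxPoints(r)
        print(st[i],(c[i]/k).round(),[onz('wrist',p,.032,s)[:2].round(4) for p in b])
print(goto(.458,.153,.2))
```

```text
[0.4486 0.349  0.1641] theta 1.6928
[ 243  111   30   87 2427] [402. 239.] [array([0.3891, 0.3305]), array([0.386 , 0.3556]), array([0.4646, 0.3665]), array([0.468 , 0.3391])]
[ 0.0189 -0.1976 -0.0288]
```

Call:
apply_moves([
  [0.006,-0.049,-0.01,0,0,0,-1],
  [0.006,-0.049,-0.01,0,0,0,-1],
  [0.006,-0.049,-0.009,0,0,0,-1],
  [0,-0.049,0,0,0,0,-1],
  [0,0,0,0,0,0,-0.2],
  [0,0,0,0,0,0,-0.2],
])

```text
t: 26.22
tcp_pos: [0.455, 0.1527, 0.1919]
tool_rot: [-0.061, 0.998, 0.0, 0.0]
force: [0.6, 0.6, 0.3]
finger_gap: 0.611
gripper_force: 0.0
```

```bash
cat >> h.py <<'E'
def mask(im,lo=(17,110,50),hi=(32,255,255)):
    return cv2.inRange(cv2.cvtColor(im,cv2.COLOR_RGB2HSV),lo,hi)>0
def render(n,x,y,yaw,z0,s,shape=(384,512)):
    a=np.linspace(0,2*np.pi,25)[:-1]; out=np.zeros(shape,np.uint8); c,q=np.cos(yaw),np.sin(yaw)
    foot=[(x+c*i-q*j,y+q*i+c*j,z0+h) for i in(-.016,.016) for j in(-.016,.016) for h in(0,.012)]
    cyl=[(x+.009*np.cos(t),y+.009*np.sin(t),z0+h) for t in a for h in(.012,.04)]
    for g in(foot,cyl):
        p=np.array([proj(n,np.array(w),s) for w in g]); hull=cv2.convexHull(np.round(p*16).astype(np.int32))
        cv2.fillConvexPoly(out,hull,1,cv2.LINE_8,4)
    return out>0
def fit(n,im,s,x,y,z0=0.,r=.02):
    from scipy.optimize import minimize
    m=mask(im); yy,xx=np.mgrid[:384,:512]; u=proj(n,np.array([x,y,z0+.02]),s)
    ru=abs(proj(n,np.array([x+.055,y,z0+.02]),s)-u).max()+abs(proj(n,np.array([x,y+.02,z0+.02]),s)-u).max()*.3
    m=m&(np.hypot(xx-u[0],yy-u[1])<ru)
    def cost(v):
        a=render(n,*v,z0,s); return -(a&m).sum()/max(1,(a|m).sum())
    g=min(((cost((x+i,y+j,w)),x+i,y+j,w) for i in np.linspace(-r,r,5) for j in np.linspace(-r,r,5) for w in(0,.4,.8,1.2)))
    o=minimize(cost,g[1:],method='Nelder-Mead',options=dict(initial_simplex=[g[1:],(g[1]+.006,g[2],g[3]),(g[1],g[2]+.006,g[3]),(g[1],g[2],g[3]+.2)],maxiter=90))
    return o.x[:2].round(4),round(o.x[2]%(np.pi/2),2),'IoU',round(-o.fun,2),'px',int(m.sum())
E
python3 - <<'E'
from h import *
s,im=look('w10'); f=fit('wrist',im,s,.456,.153); print(f,goto(*f[0],.016,s))
q=load('w6');i6=cv2.cvtColor(cv2.resize(cv2.imread('pics/w6.png'),(512,384),interpolation=cv2.INTER_AREA),cv2.COLOR_BGR2RGB)
for p in((.437,.039),(.45,-.047),(.447,-.13)): print(fit('wrist',i6,q,*p))
for n in('scene','side'):
    im=snapshot(n)
    for p in((.456,.153),(.437,.037),(.45,-.05),(.447,-.133)): print(n,fit(n,im,None,*p))
E
```

```text
[0.455  0.1527 0.1919] theta 1.6921Traceback (most recent call last):
  File "<stdin>", line 2, in <module>
  File "h.py", line 49, in fit
    g=min(((cost((x+i,y+j,w)),x+i,y+j,w) for i in np.linspace(-r,r,5) for j in np.linspace(-r,r,5) for w in(0,.4,.8,1.2)))
  File "h.py", line 49, in <genexpr>
    g=min(((cost((x+i,y+j,w)),x+i,y+j,w) for i in np.linspace(-r,r,5) for j in np.linspace(-r,r,5) for w in(0,.4,.8,1.2)))
            ~~~~^^^^^^^^^^^^^
  File "h.py", line 48, in cost
    a=render(n,*v,z0,s); return -(a&m).sum()/max(1,(a|m).sum())
  File "h.py", line 39, in render
    p=np.array([proj(n,np.array(w),s) for w in g]); hull=cv2.convexHull(np.round(p*16).astype(np.int32))
                ~~~~^^^^^^^^^^^^^^^^^
  File "h.py", line 13, in proj
    c=calibration(n)
ValueError: time passes only in moves, steps and waits
```

```bash
sed -i 's/^def ray/import functools\ncalibration=functools.lru_cache(None)(calibration)\ndef ray/' h.py
python3 - <<'E'
from h import *
s,im=look('w10'); f=fit('wrist',im,s,.456,.153); print(f,goto(*f[0],.016,s))
q=load('w6');i6=cv2.cvtColor(cv2.resize(cv2.imread('pics/w6.png'),(512,384),interpolation=cv2.INTER_AREA),cv2.COLOR_BGR2RGB)
for p in((.437,.039),(.45,-.047),(.447,-.13)): print(fit('wrist',i6,q,*p))
for n in('scene','side'):
    im=snapshot(n)
    for p in((.456,.153),(.437,.037),(.45,-.05),(.447,-.133)): print(n,fit(n,im,None,*p))
E
```

```text
[0.4548 0.1532 0.1918] theta 1.6934
(array([0.4532, 0.1568]), np.float64(0.69), 'IoU', np.float64(0.41), 'px', 2201) [0.0011 0.0037 0.1758]
(array([0.4369, 0.0384]), np.float64(0.18), 'IoU', np.float64(0.94), 'px', 1264)
(array([ 0.4482, -0.0498]), np.float64(1.32), 'IoU', np.float64(0.93), 'px', 1092)
(array([ 0.446 , -0.1319]), np.float64(1.02), 'IoU', np.float64(0.92), 'px', 1091)
scene (array([0.4517, 0.1569]), np.float64(0.77), 'IoU', np.float64(0.71), 'px', 72)
scene (array([0.4362, 0.0378]), np.float64(0.78), 'IoU', np.float64(0.72), 'px', 76)
scene (array([ 0.4433, -0.0482]), np.float64(1.17), 'IoU', np.float64(0.73), 'px', 77)
scene (array([ 0.4477, -0.1334]), np.float64(1.19), 'IoU', np.float64(0.74), 'px', 81)
side (array([0.4535, 0.1574]), np.float64(0.9), 'IoU', np.float64(0.82), 'px', 117)
side (array([0.4366, 0.0379]), np.float64(0.03), 'IoU', np.float64(0.72), 'px', 159)
side (array([ 0.4466, -0.0494]), np.float64(1.17), 'IoU', np.float64(0.59), 'px', 215)
side (array([ 0.4476, -0.1303]), np.float64(1.1), 'IoU', np.float64(0.59), 'px', 218)
```

Call:
apply_moves([
  [0.001,0.004,0.03,0,0,0,-0.2],
  [0,0,0.05,0,0,0,-0.2],
  [0,0,0.05,0,0,0,-0.2],
  [0,0,0.03,0,0,0,-0.2],
  [0,0,0.015,0,0,0,-0.2],
  [0,0,0,0,0,0,1],
  [0,0,0,0,0,0,1],
  [0,0,0,0,0,0,1],
], force=40)

```text
t: 27.42
tcp_pos: [0.4543, 0.1566, 0.018]
tool_rot: [-0.061, 0.998, 0.0, 0.001]
force: [0.2, 0.6, -1.2]
finger_gap: 0.197
gripper_force: 39.0
```

Call:
apply_moves([
  [0,0,-0.04,0,0,0,1],
  [0,0,-0.06,0,0,0,1],
  [0,0,-0.06,0,0,0,1],
])

```text
t: 27.8
tcp_pos: [0.4531, 0.1563, 0.1791]
tool_rot: [-0.061, 0.998, 0.0, 0.0]
force: [1.3, 0.6, -1.0]
finger_gap: 0.196
gripper_force: 39.2
```

Run:
```python
from h import *
s=sense(); print(s['tcp_pos'],theta(s),s['finger_gap'],s['gripper_force'])
# tray fit from scene & side blue mask
from scipy.optimize import minimize
for n in('scene','side'):
    im=snapshot(n); m=mask(im,(100,120,20),(125,255,255)); yy,xx=np.mgrid[:384,:512]; u=proj(n,np.array([.455,-.3,.01])); m&=np.hypot(xx-u[0],yy-u[1])<65
    def cost(v):
        out=np.zeros((384,512),np.uint8);c,q=np.cos(v[2]),np.sin(v[2])
        p=np.array([proj(n,np.array((v[0]+c*i-q*j,v[1]+q*i+c*j,h))) for i in(-.065,.065) for j in(-.065,.065) for h in(0,.02)])
        cv2.fillConvexPoly(out,cv2.convexHull(np.round(p*16).astype(np.int32)),1,8,4); a=out>0
        return -(a&m).sum()/(a|m).sum()
    o=minimize(cost,(.455,-.3,0),method='Nelder-Mead',options=dict(initial_simplex=[(.455,-.3,0),(.465,-.3,0),(.455,-.29,0),(.455,-.3,.15)]))
    print(n,o.x,o.fun,m.sum())
```

```text
[0.45314182 0.15626876 0.1791374 ] 1.6927708150702994 0.19621641650157512 39.17379677295685
scene [ 0.44375765 -0.29737969 -0.09300898] -0.8403292181069959 1021
side [ 0.44956095 -0.29758669 -0.11426813] -0.7693920335429769 1835
```

Call:
apply_moves([
  [0.0075,-0.0564,0,0,0,0,1],
  [0.0075,-0.0564,0,0,0,0,1],
  [0.0075,-0.0564,0,0,0,0,1],
  [0.0075,-0.0564,0,0,0,0,1],
  [0.0075,-0.0564,0,0,0,0,1],
  [0.0075,-0.0564,0,0,0,0,1],
  [0.0075,-0.0564,0,0,0,0,1],
  [0.0075,-0.0564,0,0,0,0,1],
])

```text
t: 28.9
tcp_pos: [0.4482, -0.3003, 0.1766]
tool_rot: [-0.061, 0.998, 0.0, -0.0]
force: [1.6, 0.2, -0.8]
finger_gap: 0.195
gripper_force: 39.4
```

Call:
apply_moves([
  [0,0,-0.02,0,0,0.11,1],
  [0,0,0,0,0,0.11,1],
  [0,0,0,0,0,0,1],
])

```text
t: 29.28
tcp_pos: [0.4483, -0.2985, 0.1966]
tool_rot: [0.049, 0.999, 0.0, -0.0]
force: [-0.2, 1.3, -1.4]
finger_gap: 0.19
gripper_force: 39.4
```

Run:
```python
from h import *
s,im=look('w11'); print(s['q'].round(2),s['finger_gap'])
for p in((.437,.038),(.447,-.0495),(.447,-.1315)): print(fit('side',snapshot('side'),None,*p))
```

```text
[ 0.4483 -0.2985  0.1966] theta 1.4737
[-0.8   0.46  1.69  0.    1.   -2.27] 0.1902404821089967
(array([0.4366, 0.0388]), np.float64(0.02), 'IoU', np.float64(0.74), 'px', 146)
(array([ 0.4478, -0.0491]), np.float64(1.43), 'IoU', np.float64(0.59), 'px', 223)
(array([ 0.4467, -0.1315]), np.float64(1.08), 'IoU', np.float64(0.52), 'px', 273)
```

View pics/w11.png

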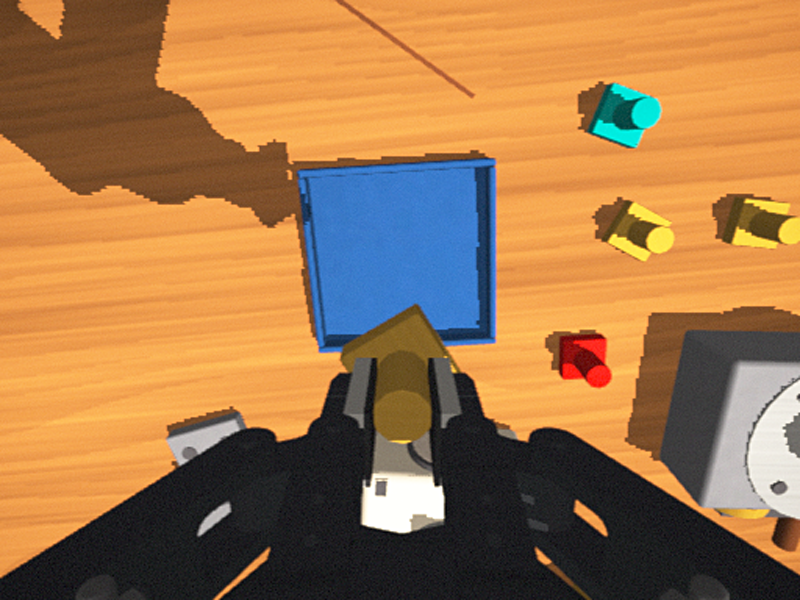

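The tray's rim corners are at (299,170), (495,158), (495,342) and (320,351). The weight is held upright.

Run:
```python
from h import *
s=load('w11');k=.64
C=np.array([onz('wrist',np.array(p)*k,.02,s)[:2] for p in((299,170),(495,158),(495,342),(320,351))])
print(C,np.linalg.norm(np.roll(C,-1,0)-C,axis=1)); c=C.mean(0); d=C[1]-C[0]+C[2]-C[3]; y=np.arctan2(d[1],d[0])-np.pi/2; e=C[2]-C[1]+C[3]-C[0]; print('centre',c,'yaw',y,np.arctan2(e[1],e[0]))
```

```text
[[ 0.38093993 -0.3578489 ]
 [ 0.38567611 -0.23102979]
 [ 0.51373402 -0.2360561 ]
 [ 0.50856585 -0.3629338 ]] [0.12690751 0.12815652 0.12698292 0.12772717]
centre [ 0.44722898 -0.29696715] yaw -0.039020260632353976 -0.039525172016056445
```

Call:
apply_moves([
  [-0.0274,-0.024,0.02,0,0,0,1],
  [0,0,0.05,0,0,0,1],
  [0,0,0.05,0,0,0,1],
  [0,0,0.03,0,0,0,1],
  [0,0,0.014,0,0,0,1],
  [0,0,0.007,0,0,0,1],
  [0,0,0,0,0,0,1],
])

```text
t: 30.35
tcp_pos: [0.4743, -0.3256, 0.0264]
tool_rot: [0.049, 0.999, -0.0, 0.0]
force: [0.9, 0.6, -1.9]
finger_gap: 0.196
gripper_force: 39.4
```

Call:
apply_moves([
  [0,0,0.003,0,0,0,1],
  [0,0,0,0,0,0,0.1],
  [0,0,0,0,0,0,0.1],
  [0,0,-0.03,0,0,0,0.1],
  [0,0,-0.05,0,0,0,-0.2],
  [0,0,-0.05,0,0,0,-0.2],
])

```text
t: 31.1
tcp_pos: [0.4737, -0.3252, 0.1543]
tool_rot: [0.049, 0.999, 0.0, -0.0]
force: [0.6, -0.7, -0.3]
finger_gap: 0.602
gripper_force: 0.0
```

Run:
```python
from h import *
s,im=look('w12'); print(fit('wrist',im,s,.4732,-.325,.005)); b=snapshot('side')
for p in((.437,.038),(.447,-.0495),(.447,-.1315)): print(fit('side',b,None,*p))
print('to D',goto(.447,-.1315,.15,s))
```

```text
[ 0.4737 -0.3252  0.1543] theta 1.4729
(array([ 0.4735, -0.3248]), np.float64(0.47), 'IoU', np.float64(0.53), 'px', 1992)
(array([0.4365, 0.0378]), np.float64(0.03), 'IoU', np.float64(0.76), 'px', 148)
(array([ 0.447 , -0.0492]), np.float64(1.16), 'IoU', np.float64(0.59), 'px', 225)
(array([ 0.4455, -0.1308]), np.float64(1.01), 'IoU', np.float64(0.61), 'px', 232)
to D [0.0455 0.1902 0.0044]
```

Call:
apply_moves([
  [0.0116,0.0475,0,0,0,0,-0.2],
  [0.0116,0.0475,0,0,0,0,-0.2],
  [0.0116,0.0475,0,0,0,0,-0.2],
  [0.0116,0.0475,0.004,0,0,0,-0.2],
  [0,0,0,0,0,0,-0.2],
])

```text
t: 31.82
tcp_pos: [0.4437, -0.1278, 0.1483]
tool_rot: [0.047, 0.999, 0.001, -0.002]
force: [0.1, -0.6, -0.4]
finger_gap: 0.597
gripper_force: 0.0
```

Run:
```python
from h import *
s,im=look('w13'); f=fit('wrist',im,s,.446,-.1313); print(f,goto(*f[0],.017,s))
```

```text
[ 0.4437 -0.1278  0.1483] theta 1.477
(array([ 0.4453, -0.1324]), np.float64(1.0), 'IoU', np.float64(0.6), 'px', 1886) [-0.0026 -0.0048  0.1312]
```

Call:
apply_moves([
  [-0.002,-0.004,0.03,0,0,0,-0.2],
  [0,0,0.05,0,0,0,-0.2],
  [0,0,0.035,0,0,0,-0.2],
  [0,0,0.016,0,0,0,-0.2],
  [0,0,0,0,0,0,1],
  [0,0,0,0,0,0,1],
  [0,0,0,0,0,0,1],
])

```text
t: 32.75
tcp_pos: [0.4485, -0.1365, 0.0187]
tool_rot: [0.049, 0.999, -0.001, 0.001]
force: [-0.4, 0.7, -0.3]
finger_gap: 0.195
gripper_force: 39.0
```

Call:
apply_moves([
  [0,0,-0.04,0,0,0,1],
  [0,0,-0.06,0,0,0,1],
  [0,0,-0.02,0,0,0,1],
])

```text
t: 33.12
tcp_pos: [0.4494, -0.1367, 0.1416]
tool_rot: [0.049, 0.999, -0.002, 0.003]
force: [0.3, -0.4, -1.7]
finger_gap: 0.194
gripper_force: 39.2
```

Run:
```python
from h import *
s=sense(); print(s['tcp_pos'],s['finger_gap'],s['gripper_force'],goto(.4192,-.323,.1,s))
```

```text
[ 0.44943085 -0.13668656  0.1416463 ] 0.19357868664722339 39.224807024002075 [ 0.0122 -0.1882  0.0421]
```

Call:
apply_moves([
  [0.0026,-0.047,0,0,0,0,1],
  [0.0026,-0.047,0,0,0,0,1],
  [0.0026,-0.047,0,0,0,0,1],
  [0.0026,-0.047,0.02,0,0,0,1],
  [0,0,0.05,0,0,0,1],
  [0,0,0.03,0,0,0,1],
  [0,0,0.01,0,0,0,1],
  [0,0,0,0,0,0,1],
])

```text
t: 34.12
tcp_pos: [0.4193, -0.3219, 0.0282]
tool_rot: [0.049, 0.999, -0.0, 0.0]
force: [0.2, -1.1, -0.8]
finger_gap: 0.191
gripper_force: 39.4
```

Call:
apply_moves([
  [0,0,0.006,0,0,0,1],
  [0,0,0,0,0,0,1],
])

```text
t: 34.38
tcp_pos: [0.4203, -0.323, 0.0233]
tool_rot: [0.049, 0.999, -0.001, 0.001]
force: [1.7, -0.4, 2.3]
finger_gap: 0.193
gripper_force: 39.5
```

Call:
apply_moves([
  [0,0,0,0,0,0,0.1],
  [0,0,0,0,0,0,0.1],
  [0,0,-0.03,0,0,0,0.1],
  [0,0,-0.05,0,0,0,-0.2],
  [0,0,-0.05,0,0,0,-0.2],
  [0,0,0,0,0,0,-0.2],
])

```text
t: 35.12
tcp_pos: [0.421, -0.324, 0.1558]
tool_rot: [0.049, 0.999, -0.003, 0.003]
force: [-0.1, -1.2, 0.1]
finger_gap: 0.597
gripper_force: 0.0
```

Run:
```python
from h import *
s,im=look('w14'); print(fit('wrist',im,s,.4192,-.323,.005,.012),fit('wrist',im,s,.4735,-.325,.005,.012)); b=snapshot('side')
for p in((.437,.038),(.447,-.0495)): print(fit('side',b,None,*p))
print('to C',goto(.4475,-.0495,.15,s))
```

```text
[ 0.421  -0.324   0.1558] theta 1.4732
(array([ 0.4165, -0.3214]), np.float64(1.03), 'IoU', np.float64(0.51), 'px', 2064) (array([ 0.4729, -0.3256]), np.float64(0.37), 'IoU', np.float64(0.59), 'px', 1659)
(array([0.437 , 0.0377]), np.float64(0.02), 'IoU', np.float64(0.75), 'px', 147)
(array([ 0.4472, -0.0493]), np.float64(1.2), 'IoU', np.float64(0.66), 'px', 195)
to C [0.0004 0.2758 0.004 ]
```

Call:
apply_moves([
  [0,0.055,0,0,0,0,-0.2],
  [0,0.055,0,0,0,0,-0.2],
  [0,0.055,0,0,0,0,-0.2],
  [0,0.055,0,0,0,0,-0.2],
  [0,0.055,0,0,0,0,-0.2],
  [0,0,0,0,0,0,-0.2],
  [0,0,0,0,0,0,-0.2],
])

```text
t: 36.1
tcp_pos: [0.4456, -0.0483, 0.1509]
tool_rot: [0.048, 0.999, 0.0, -0.001]
force: [0.3, -0.1, -1.2]
finger_gap: 0.602
gripper_force: 0.0
```

Run:
```python
from h import *
s,im=look('w15'); f=fit('wrist',im,s,.447,-.0495); print(f,goto(*f[0],.018,s))
```

```text
[ 0.4456 -0.0483  0.1509] theta 1.474
(array([ 0.4474, -0.0498]), np.float64(1.37), 'IoU', np.float64(0.91), 'px', 1215) [-0.0022 -0.0014  0.1329]
```

Call:
apply_moves([
  [-0.001,-0.001,0.03,0,0,0,-0.2],
  [0,0,0.05,0,0,0,-0.2],
  [0,0,0.035,0,0,0,-0.2],
  [0,0,0.016,0,0,0,-0.2],
  [0,0,0,0,0,0,1],
  [0,0,0,0,0,0,1],
  [0,0,0,0,0,0,1],
])

```text
t: 37.02
tcp_pos: [0.4475, -0.05, 0.0216]
tool_rot: [0.049, 0.999, -0.0, 0.001]
force: [0.6, 0.2, -1.2]
finger_gap: 0.193
gripper_force: 39.0
```

Call:
apply_moves([
  [0,0,-0.04,0,0,0,1],
  [0,0,-0.06,0,0,0,1],
  [0,0,-0.02,0,0,0,1],
  [0,0,0,0,0,0,1],
])

```text
t: 37.52
tcp_pos: [0.448, -0.0497, 0.1431]
tool_rot: [0.049, 0.999, -0.001, 0.003]
force: [-0.2, -0.7, -2.0]
finger_gap: 0.19
gripper_force: 39.2
```

Run:
```python
from h import *
s=sense(); print(s['tcp_pos'],s['finger_gap'],s['gripper_force'],goto(.4753,-.271,.1,s))
```

```text
[ 0.44804681 -0.04968004  0.14306126] 0.19039482903642158 39.18978273868561 [-0.0484 -0.2176  0.0437]
```

Call:
apply_moves([
  [-0.0121,-0.0544,0,0,0,0,1],
  [-0.0121,-0.0544,0,0,0,0,1],
  [-0.0121,-0.0544,0,0,0,0,1],
  [-0.0121,-0.0544,0,0,0,0,1],
  [0,0,0.05,0,0,0,1],
  [0,0,0.04,0,0,0,1],
  [0,0,0.015,0,0,0,1],
  [0,0,0,0,0,0,1],
])

```text
t: 38.52
tcp_pos: [0.4731, -0.2698, 0.0346]
tool_rot: [0.049, 0.999, 0.001, -0.001]
force: [0.4, 0.4, -1.6]
finger_gap: 0.191
gripper_force: 39.4
```

Run:
```python
from h import *
s=sense(); print(s['tcp_pos'],s['finger_gap'],s['gripper_force'],goto(.4753,-.271,.0275,s))
```

```text
[ 0.47305588 -0.26981758  0.03458091] 0.19098219326020988 39.42959368228912 [-0.0024 -0.001   0.0071]
```

Call:
apply_moves([
  [-0.001,0,0.005,0,0,0,1],
  [0,0,0.002,0,0,0,1],
  [0,0,0,0,0,0,0.1],
  [0,0,0,0,0,0,0.1],
  [0,0,-0.03,0,0,0,0.1],
  [0,0,-0.05,0,0,0,-0.2],
  [0,0,-0.05,0,0,0,-0.2],
  [0,0,0,0,0,0,-0.2],
])

```text
t: 39.52
tcp_pos: [0.4772, -0.2727, 0.1634]
tool_rot: [0.049, 0.999, -0.003, 0.004]
force: [0.7, 0.1, -0.8]
finger_gap: 0.598
gripper_force: 0.0
```

Run:
```python
from h import *
s,im=look('w16'); b=snapshot('side')
for p in((.4192,-.323),(.4735,-.325),(.4753,-.271)):print(fit('wrist',im,s,*p,.005,.012),fit('side',b,None,*p,.005,.012))
print(fit('side',b,None,.437,.038),fit('scene',snapshot('scene'),None,.437,.038))
print('to B',goto(.437,.038,.15,s))
```

```text
[ 0.4772 -0.2727  0.1634] theta 1.4732
(array([ 0.4163, -0.3213]), np.float64(1.02), 'IoU', np.float64(0.52), 'px', 2228) (array([ 0.4143, -0.3236]), np.float64(0.92), 'IoU', np.float64(0.43), 'px', 320)
(array([ 0.4733, -0.3249]), np.float64(0.45), 'IoU', np.float64(0.39), 'px', 2665) (array([ 0.4745, -0.3233]), np.float64(0.43), 'IoU', np.float64(0.43), 'px', 379)
(array([ 0.476 , -0.2702]), np.float64(1.36), 'IoU', np.float64(0.39), 'px', 2599) (array([ 0.4767, -0.272 ]), np.float64(1.21), 'IoU', np.float64(0.59), 'px', 275)
(array([0.4361, 0.0365]), np.float64(0.19), 'IoU', np.float64(0.85), 'px', 134) (array([0.4405, 0.0388]), np.float64(1.54), 'IoU', np.float64(0.65), 'px', 70)
to B [0.0704 0.3054 0.0109]
```

Call:
apply_moves([
  [0.0117,0.051,0,0,0,0,-0.2],
  [0.0117,0.051,0,0,0,0,-0.2],
  [0.0117,0.051,0,0,0,0,-0.2],
  [0.0117,0.051,0,0,0,0,-0.2],
  [0.0117,0.051,0,0,0,0,-0.2],
  [0.0117,0.051,0.01,0,0,0,-0.2],
  [0,0,0,0,0,0,-0.2],
  [0,0,0,0,0,0,-0.2],
])

```text
t: 40.67
tcp_pos: [0.4346, 0.0405, 0.1481]
tool_rot: [0.048, 0.999, -0.0, -0.001]
force: [-0.1, 0.8, 0.6]
finger_gap: 0.603
gripper_force: 0.0
```

Run:
```python
from h import *
s,im=look('w17'); f=fit('wrist',im,s,.437,.038); print(f,goto(*f[0],.018,s))
```

```text
[0.4346 0.0405 0.1481] theta 1.4739
(array([0.4351, 0.0384]), np.float64(0.19), 'IoU', np.float64(0.93), 'px', 1186) [-0.0009 -0.002   0.1301]
```

Call:
apply_moves([
  [0,-0.002,0.03,0,0,0,-0.2],
  [0,0,0.05,0,0,0,-0.2],
  [0,0,0.035,0,0,0,-0.2],
  [0,0,0.015,0,0,0,-0.2],
  [0,0,0,0,0,0,1],
  [0,0,0,0,0,0,1],
  [0,0,0,0,0,0,1],
])

```text
t: 41.6
tcp_pos: [0.4353, 0.0382, 0.0196]
tool_rot: [0.049, 0.999, -0.0, 0.001]
force: [-0.0, -0.8, 0.2]
finger_gap: 0.194
gripper_force: 39.0
```

Call:
apply_moves([
  [0,0,-0.04,0,0,0,1],
  [0,0,-0.06,0,0,0,1],
  [0,0,-0.02,0,0,0,1],
  [0,0,0,0,0,0,1],
])

```text
t: 42.1
tcp_pos: [0.4358, 0.0386, 0.141]
tool_rot: [0.049, 0.999, -0.0, 0.003]
force: [-0.0, 0.2, -1.6]
finger_gap: 0.192
gripper_force: 39.3
```

Run:
```python
from h import *
s=sense(); print(s['tcp_pos'],s['finger_gap'],s['gripper_force'],goto(.4212,-.269,.1,s))
```

```text
[0.43579232 0.03856492 0.14099163] 0.19161177379856242 39.29057836532593 [-0.0152 -0.3075  0.0412]
```

Call:
apply_moves([
  [-0.0025,-0.0512,0,0,0,0,1],
  [-0.0025,-0.0512,0,0,0,0,1],
  [-0.0025,-0.0512,0,0,0,0,1],
  [-0.0025,-0.0512,0,0,0,0,1],
  [-0.0025,-0.0512,0,0,0,0,1],
  [-0.0025,-0.0512,0,0,0,0,1],
  [0,0,0.05,0,0,0,1],
  [0,0,0.03,0,0,0,1],
])

```text
t: 43.1
tcp_pos: [0.4179, -0.2683, 0.0561]
tool_rot: [0.05, 0.999, 0.001, -0.001]
force: [0.0, -0.1, -1.8]
finger_gap: 0.194
gripper_force: 39.5
```

Call:
apply_moves([
  [0,0,0.02,0,0,0,1],
  [0,0,0,0,0,0,1],
])

```text
t: 43.35
tcp_pos: [0.4179, -0.267, 0.0365]
tool_rot: [0.049, 0.999, 0.002, -0.002]
force: [-0.1, -0.5, -1.3]
finger_gap: 0.192
gripper_force: 39.4
```

Run:
```python
from h import *
s=sense(); print(s['tcp_pos'],s['finger_gap'],s['gripper_force'],goto(.4212,-.268,.0257,s))
```

```text
[ 0.41789678 -0.26700251  0.03646075] 0.19205948363219982 39.41933333873749 [-0.0034 -0.0007  0.0107]
```

Placing it, then returning for a check. Next is the knob.

Call:
apply_moves([
  [-0.0015,-0.001,0.007,0,0,0,1],
  [0,0,0.003,0,0,0,1],
  [0,0,0,0,0,0,0.1],
  [0,0,0,0,0,0,0.1],
  [0,0,-0.03,0,0,0,0.1],
  [0,0,-0.05,0,0,0,-1],
  [0,0,-0.06,0,0,0,-1],
  [0,0,-0.04,0,0,0,-1],
])

```text
t: 44.35
tcp_pos: [0.4215, -0.2701, 0.2121]
tool_rot: [0.049, 0.999, -0.001, 0.001]
force: [0.3, -0.4, -0.3]
finger_gap: 1.001
gripper_force: 0.0
```

Call:
apply_moves([
  [-0.06,0,0,0,0,0,-1],
  [-0.06,0,0,0,0,0,-1],
  [0,0,0,0,0,0,-1],
])

```text
t: 44.72
tcp_pos: [0.5442, -0.2821, 0.2096]
tool_rot: [0.048, 0.999, -0.001, 0.002]
force: [-1.4, -0.2, -0.7]
finger_gap: 0.998
gripper_force: 0.0
```

Run:
```python
from h import *
s,im=look('w18'); b=snapshot('side');c=snapshot('scene')
for p in((.4192,-.323),(.4735,-.325),(.4753,-.271),(.4212,-.269)):print(fit('wrist',im,s,*p,.005,.012),fit('side',b,None,*p,.005,.012)[:1])
print(s['q'].round(2))
```

```text
[ 0.5442 -0.2821  0.2096] theta 1.4756
(array([ 0.4164, -0.3227]), np.float64(0.98), 'IoU', np.float64(0.4), 'px', 2664) (array([ 0.4165, -0.3181]),)
(array([ 0.473 , -0.3251]), np.float64(0.44), 'IoU', np.float64(0.44), 'px', 1997) (array([ 0.4734, -0.3211]),)
(array([ 0.4752, -0.2701]), np.float64(1.4), 'IoU', np.float64(0.4), 'px', 2218) (array([ 0.476 , -0.2715]),)
(array([ 0.421 , -0.2692]), np.float64(0.18), 'IoU', np.float64(0.37), 'px', 2804) (array([ 0.4212, -0.2757]),)
[-0.66  0.53  1.49  0.    1.11 -2.14]
```

View pics/w18.png

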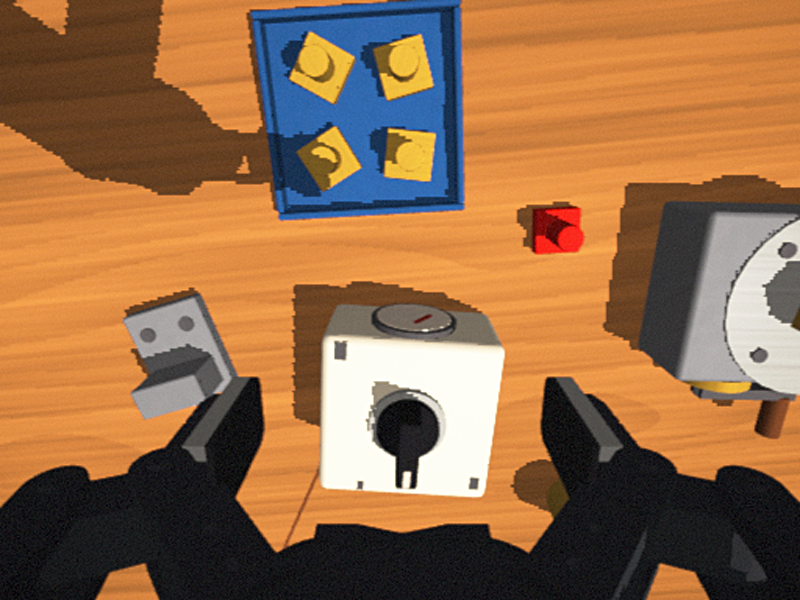

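All four weights stand upright in the tray, at (315,60), (403,62), (328,160) and (408,153). The tachometer's top face spans (322,338), (503,348), (485,497) and (322,489). The knob is at about (408,425) with its bar running down to (405,488).

Run:
```python
from h import *
s=load('w18');k=.64
C=np.array([onz('wrist',np.array(p)*k,.07,s)[:2] for p in((322,338),(503,348),(485,497),(322,489))])
print(C.round(4),np.linalg.norm(np.roll(C,-1,0)-C,axis=1).round(4),C.mean(0))
d=onz('wrist',np.array((408,425))*k,.074,s)[:2]; print('disc c',d)
im=cv2.cvtColor(cv2.resize(cv2.imread('pics/w18.png'),(512,384),interpolation=cv2.INTER_AREA),cv2.COLOR_BGR2RGB)
m=(im.max(2)<60); m[:, :int(345*k)]=0; m[:,int(470*k):]=0; m[:int(380*k)]=0; m[int(500*k):]=0
from scipy.optimize import minimize
def rend(v):
    out=np.zeros((384,512),np.uint8);c,q=np.cos(v[2]),np.sin(v[2])
    p=np.array([proj('wrist',np.array((v[0]+c*i-q*j,v[1]+q*i+c*j,h)),s) for i in(-.023,.023) for j in(-.007,.007) for h in(.08,.108)])
    cv2.fillConvexPoly(out,cv2.convexHull(np.round(p*16).astype(np.int32)),1,8,4)
    p=np.array([proj('wrist',np.array((v[0]+.02*np.cos(t),v[1]+.02*np.sin(t),.08)),s) for t in np.linspace(0,6.28,25)])
    o2=np.zeros_like(out); cv2.fillConvexPoly(o2,cv2.convexHull(np.round(p*16).astype(np.int32)),1,8,4)
    return out>0,o2>0
for u in(0,1):
  best=[]
  for y0 in np.arange(-1.5,1.6,.3):
    def cost(v):
        a,b=rend(v); a=a|b if u else a; return -(a&m).sum()/(a|m).sum()
    o=minimize(cost,(*d,y0),method='Nelder-Mead',options=dict(initial_simplex=[(*d,y0),(d[0]+.006,d[1],y0),(d[0],d[1]+.006,y0),(*d,y0+.2)],maxiter=80)); best.append((o.fun,*o.x))
  print(u,sorted(best)[:3])
print([(int(r/k),np.where(m[r])[0][[0,-1]]/k) for r in range(int(390*k),int(495*k),5) if m[r].any()])
```

```text
[[ 0.5808 -0.3359]
 [ 0.5985 -0.2213]
 [ 0.713  -0.2377]
 [ 0.6955 -0.3526]] [0.116  0.1156 0.1162 0.1159] [ 0.64696446 -0.28685831]
disc c [ 0.64669687 -0.28686071]
0 [(np.float64(-0.5981890209394454), np.float64(0.63485653565135), np.float64(-0.28954765017533024), np.float64(1.4621519315253182)), (np.float64(-0.5957086391869001), np.float64(0.6359663364015243), np.float64(-0.2835963599515211), np.float64(1.38700378094377)), (np.float64(-0.5941375422773394), np.float64(0.6360047618959679), np.float64(-0.2880253588536812), np.float64(1.601464565113114))]
1 [(np.float64(-0.8617940199335549), np.float64(0.6448427896120787), np.float64(-0.2880280637219701), np.float64(-0.09609837395866173)), (np.float64(-0.8616101131071191), np.float64(0.6460077370868966), np.float64(-0.2881625793849709), np.float64(-0.09715298144904144)), (np.float64(-0.8604651162790697), np.float64(0.6448147211843693), np.float64(-0.28797953844947294), np.float64(-0.09699273928768945))]
[(404, array([387.5, 425. ])), (412, array([381.25  , 432.8125])), (420, array([378.125 , 435.9375])), (428, array([376.5625, 435.9375])), (435, array([376.5625, 435.9375])), (443, array([379.6875, 432.8125])), (451, array([389.0625, 425.    ])), (459, array([396.875, 415.625])), (467, array([396.875, 415.625])), (475, array([396.875 , 414.0625])), (482, array([396.875 , 414.0625]))]
```

Call:
apply_moves([
  [-0.0512,0.0024,0,0,0,0,-0.2],
  [-0.0512,0.0024,0,0,0,0,-0.2],
  [0,0,0.04,0,0,0,-0.2],
  [0,0,0.03,0,0,0,-0.2],
  [0,0,0,0,0,0,-0.2],
  [0,0,0,0,0,0,-0.2],
])

```text
t: 45.62
tcp_pos: [0.6425, -0.2872, 0.1403]
tool_rot: [0.049, 0.999, -0.0, 0.001]
force: [0.3, 0.3, -0.2]
finger_gap: 0.599
gripper_force: 0.0
```

Run:
```python
from h import *
s=sense(); print(s['tcp_pos'],theta(s),s['q'].round(2),goto(.6465,-.2872,.086,s))
```

```text
[ 0.64253835 -0.28724536  0.14028178] 1.4722182163108875 [-0.58  0.73  1.29 -0.    1.11 -2.05] [-0.0039  0.0005  0.0543]
```

Call:
apply_moves([
  [-0.003,0,0.03,0,0,0,-0.2],
  [0,0,0.023,0,0,0,-0.2],
  [0,0,0,0,0,0,-0.2],
  [0,0,0,0,0,0,1],
  [0,0,0,0,0,0,1],
  [0,0,0,0,0,0,1],
], force=50)

```text
t: 46.38
tcp_pos: [0.6468, -0.2885, 0.0883]
tool_rot: [0.05, 0.999, -0.001, 0.002]
force: [-1.0, -2.4, 5.6]
finger_gap: 0.154
gripper_force: 48.1
```

Run:
```python
from h import *
s=sense(); print(s['tcp_pos'],theta(s),s['finger_gap'],s['gripper_force'],s['force'],s['tau'][5])
```

```text
[ 0.64677668 -0.28845983  0.08827404] 1.4708735068119065 0.1544531075087008 48.1272864388302 [-1.02581947 -2.37174223  5.59512583] -0.6068503484129906
```

Call:
apply_moves([
  [0,0,0,0,0,0.13,1],
  [0,0,0,0,0,0.13,1],
  [0,0,0,0,0,0.13,1],
  [0,0,0,0,0,0.13,1],
  [0,0,0,0,0,0.13,1],
  [0,0,0,0,0,0.13,1],
  [0,0,0,0,0,0.13,1],
  [0,0,0,0,0,0.12,1],
])

```text
t: 47.38
tcp_pos: [0.6478, -0.2875, 0.0883]
tool_rot: [0.536, 0.844, 0.0, 0.003]
force: [0.4, 0.5, 5.3]
finger_gap: 0.147
gripper_force: 49.1
```

Call:
apply_moves([
  [0,0,0,0,0,0.05,1],
  [0,0,0,0,0,0.03,1],
  [0,0,0,0,0,0,1],
  [0,0,0,0,0,0,1],
  [0,0,0,0,0,0,1],
])

```text
t: 48.0
tcp_pos: [0.6479, -0.2875, 0.0883]
tool_rot: [0.567, 0.823, 0.0, 0.003]
force: [1.5, 0.7, 5.9]
finger_gap: 0.152
gripper_force: 49.1
```

Run:
```python
from h import *
s=sense(); print(s['tcp_pos'],theta(s),s['finger_gap'],s['gripper_force'],s['force'],s['ft_torque'],s['tau'][5])
```

```text
[ 0.64790182 -0.28750372  0.08827136] 0.36429061804317386 0.15183905509919196 49.12415027618408 [1.47417053 0.65949388 5.90781311] [-0.04118705 -0.17075154  0.14196619] 0.1235287869349122
```

Call:
apply_moves([
  [0,0,0,0,0,0.03,1],
  [0,0,0,0,0,0.03,1],
  [0,0,0,0,0,0,1],
  [0,0,0,0,0,0,1],
])

```text
t: 48.5
tcp_pos: [0.648, -0.2874, 0.0883]
tool_rot: [0.591, 0.806, 0.0, 0.003]
force: [1.6, 1.2, 5.6]
finger_gap: 0.146
gripper_force: 49.1
```

Run:
```python
from h import *
s=sense(); print(s['tcp_pos'],theta(s),s['finger_gap'],s['gripper_force'],s['force'],s['ft_torque'],s['tau'][5])
```

```text
[ 0.64798469 -0.28744304  0.08829427] 0.30523614562993173 0.14564447864107052 49.11382019519806 [1.61313466 1.20417177 5.56758954] [-0.04405518 -0.21212572  0.3005868 ] 0.32516869716346264
```

The torque has passed the spring's and is still rising, so the knob is at its stop. I'll release it, let it spring back, lift and check everything.

Call:
apply_moves([
  [0,0,0,0,0,0,1],
  [0,0,0,0,0,0,-1],
  [0,0,0,0,0,0,-1],
  [0,0,0,0,0,0,-1],
  [0,0,0,0,0,0,-1],
  [0,0,-0.03,0,0,0,-1],
  [0,0,-0.05,0,0,0,-1],
  [0,0,-0.05,0,0,0,-1],
])

```text
t: 49.5
tcp_pos: [0.6454, -0.2868, 0.2166]
tool_rot: [0.592, 0.806, -0.0, -0.001]
force: [1.3, 0.3, -0.2]
finger_gap: 0.996
gripper_force: 0.0
```

Call:
apply_moves([
  [0,0,0,0,0,-0.18,-1],
  [0,0,0,0,0,-0.18,-1],
  [0,0,0,0,0,-0.18,-1],
  [0,0,0,0,0,-0.18,-1],
  [0,0,0,0,0,-0.18,-1],
  [0,0,0,0,0,-0.18,-1],
  [0.05,0,0,0,0,-0.09,-1],
  [0.05,0,0,0,0,0,-1],
])

```text
t: 50.5
tcp_pos: [0.5458, -0.2722, 0.2154]
tool_rot: [0.048, 0.999, 0.0, -0.0]
force: [0.6, -0.2, -0.0]
finger_gap: 1.006
gripper_force: 0.0
```

Run:
```python
from h import *
k=.64; apply=None
s,im=look('w19'); b=snapshot('side'); c=snapshot('scene')
for p in((.4165,-.322),(.473,-.325),(.4753,-.271),(.421,-.269)):
    q=proj('wrist',np.array((*p,.045)),s); print(q.round(),fit('wrist',im,s,*p,.005,.012)[:1],fit('side',b,None,*p,.005,.012)[:1])
m=(im.max(2)<60)
def f(v):
    out=np.zeros((384,512),np.uint8);cc,q=np.cos(v),np.sin(v);X,Y=.6465,-.2872
    p=np.array([proj('wrist',np.array((X+cc*i-q*j,Y+q*i+cc*j,h)),s) for i in(-.023,.023) for j in(-.007,.007) for h in(.08,.108)])
    cv2.fillConvexPoly(out,cv2.convexHull(np.round(p*16).astype(np.int32)),1,8,4); o=out>0
    return (o&m).sum()/o.sum()
a=np.arange(-1.5,1.6,.1); print('knob yaw',max((f(v),v) for v in a))
# spanner: red in side & scene
for n,i in(('side',b),('scene',c)):
    h=cv2.cvtColor(i,cv2.COLOR_RGB2HSV); r=((h[:,:,0]<6)|(h[:,:,0]>174))&(h[:,:,1]>190)&(h[:,:,2]>90)
    u=proj(n,np.array((.427,.344,.02))); yy,xx=np.mgrid[:384,:512]; r&=np.hypot(xx-u[0],yy-u[1])<40
    print(n,r.sum(),onz(n,np.argwhere(r).mean(0)[::-1],.022))
```

```text
[ 0.5458 -0.2722  0.2154] theta 1.4745
[190.  40.] (array([ 0.4163, -0.3219]),) (array([ 0.4166, -0.3181]),)
[196. 103.] (array([ 0.4731, -0.3244]),) (array([ 0.4727, -0.3219]),)
[250. 100.] (array([ 0.4755, -0.2709]),) (array([ 0.4758, -0.2702]),)
[247.  39.] (array([ 0.4213, -0.2698]),) (array([ 0.4225, -0.2725]),)
knob yaw (np.float64(0.8121546961325967), np.float64(-0.09999999999999876))
side 131 [0.42980001 0.35397845 0.022     ]
scene 94 [0.42444526 0.35397788 0.022     ]
```

```bash
python3 -c "
from station import *
print(sign_off())"
```

```text
the job is handed in; nothing more can be done
None
```

I completed every step and handed the job in at about 50 s of the 210 s; the hand-in returned no verdict. The jam nut is tight against its stop, the spanner is flat on the mat, four trim weights stand upright in the tray, and the reset knob was turned to its stop and sprang back.

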